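# Tip the multimeter out of its foam and set it face up in the meter stand

## Robot

A 6-joint arm with a two-finger parallel gripper is mounted at the origin on a cart in front of the work surface, level with it; the furniture and walls round the work are solid. World frame = base frame: x ahead of the robot, y to its left, z up, the work surface at z = 0. Lengths are in mm, angles in rad, forces in N, time in s.
With the tool pointing down it reaches from about 300 to 775 mm from the base axis. Payload 14.6 kg.
Tool frame: the origin (TCP) lies on the centre line of the jaws, within the pads' length; the fingertips stand 22 mm ahead of it and the grasp point (between the pads) lies 3 mm ahead of it (manip.tcp_to_tips is the distance from the TCP to the fingertips, in mm); z points along the fingers, y is the direction in which the jaws open and shut (so a half turn about z gives the same grasp; the last joint's range is limited). The gripper opens to 94 mm and grips with 3 to 60 N. Pads are 16 mm wide; open, the fingers measure 119 mm over their backs; the gripper's body (75 mm by 177 mm) begins 78 mm behind the grasp point.
Start: joints at [1.224, 0.3, 1.521, -0, 1.321, -0.067], TCP at [151.887, 528.602, 227.446] pointing down, gripper open.
Joint ranges: [-3.03, 3.03], [-0.79, 2.21], [0.23, 2.52], [-1.04, 4.18], [0, 3.07], [-2.55, 2.55]. Speed limits (rad/s): [2.22, 2.22, 2.57, 3.14, 3.14, 3.14].

## Interface

Orientations are given as [roll, pitch, yaw] about the fixed x, y, z axes, in that order (R = Rz(yaw) Ry(pitch) Rx(roll)).
In Python, from cell import manip, vision, workorder gives the robot as it stands.
- The arm moves only by the tool carry_out, never from a script. Its argument "deltas" is a list of rows, each a list of 3 entries, a list of its own where there are three numbers: the shift along the tool's x, y, z in cm, then the turn about the tool's z in degrees, then the opening, from 0 (shut) to 1 (fully open). A call has 1 to 20 rows; each row shifts and turns the commanded pose from where the row before left it, along the tool's axes as they then stand; what a row does not reach is not made up. A row lasts 1/12 s, in which the tool goes at most 41.7 mm and 7.16 degrees, less where a joint would pass 70% of its speed; a pose out of reach is approached as far as the arm can. A call with a gripper value outside its range is refused whole. The fingers move at their own pace and stop on an object; "grip_force" is the grip in N (left out, the last holds). Time passes only in rows, so rows that do not move let the fingers close. It gives the time, the measured TCP pose, the force and the opening at its end, in the units of the state.
- manip.read_state(): the state, without advancing time (a new reading comes with each control period).
- vision.camera(name): name is "scene" or "top" or "wrist"; returns (picture, depth): 400x640x3 uint8, red, green, blue; 400x640 float32, mm along the optical axis (not along the pixel's ray), 0 where there is no reading.
- vision.calibration(name): a dict with "mtx" (3x3 intrinsics, pixels), "eye" and "orientation" of the camera in the world. Camera axes: x right, y down, z forward; pixel columns grow to the right and rows downward; lengths in mm; the calibration is good to about 2 mm. A picture is of the moment at which its call begins: read the wrist's pose just before it. calibration takes no time and is no camera call; for the wrist camera it gives the pose at the moment of the call.
- workorder.sign_off(): hands the job in, once; it reports no verdict.
The state is a dict: "clock": time; "joints": joint angles; "qd": joint speeds; "effort": joint torques, N m; "eef_pos": TCP position; "eef_rot": TCP orientation; "wrist_force": force on the tool from outside, world axes, zero at the start; "moment": the same for the moment, N m; "finger_gap": finger opening in mm.
Only numpy, scipy, OpenCV 4.12 (cv2) and the standard library are available. Lean on these libraries where they do the work, as an engineer would, in place of code of your own. Each camera call takes 0.05 s, during which the arm holds its last target.

## Task

The multimeter was put away face down in the foam tray, with its socket end tucked under the metal strip and the sliding catch shut over its other end. Slide the catch all the way back, raise the free end of the meter first, draw it out from under the strip without forcing it, turn it over and set it gently in the sloping meter stand: sockets down on the ledge, back flat against the slope, display showing to the front. Leave everything else on the bench where it is.

Things in the scene. Friction and masses are not known exactly. Their poses are not given: they have to be found in the camera images.
- meter_center (a point): Centre of the multimeter, a box 140 long (own x) x 60 wide (y) x 32 thick (z), 0.24 to 0.39 kg, grey face in a dark green rubber sleeve. Own +x points to its socket end, -x to its display end; +z points out of its BACK, -z out of its face. It starts face down in the tray (+z up), its own axes along the tray's. Sides and ends are flat; it stands on either end.
- meter_socket_end (a point): Centre of the multimeter's flat socket end, 70 mm from meter_center along its own +x.
- foam_tray: Plywood tray filled with black foam; it does not move. Origin on the bench under the middle of the meter's cutout; +x along the cutout to the strip, y across, z up. Outside x -112..97, y -75..75, rim 47 high, foam 44. The meter's centre starts within 1 mm of x = y = 0, on a bed 14 high, its back 46 high.
- strip_edge (a point): Middle of the lower inner edge of the aluminium strip, at (58, 0, 50) mm in the tray. The strip (x 58..76, y -50..50, top 54, screws 57) bridges the last 11 to 13 mm of the meter's socket end, 4 mm over it, so the meter cannot rise level. The cutout is 64 wide from x = 0 to its end wall at x = 72.
- catch (a joint): Sliding catch on the free end of the tray, m: 0 closed, 0.020 fully back (the knob moves towards the tray's -x); about 2 N moves it and it stays where it is left. Closed, its steel plate (24 wide, underside 49, top 54 high) reaches to x = -64 mm, 6 mm over the meter's display end and 3 mm above it; open it clears the meter.
- catch_knob (a point): Middle of the catch's upright black knob: 12 mm across, from 54 to 66 mm high, on the tray's centre line at x = -75 mm when closed, -95 mm when fully back. It can be pinched from above or pushed with closed fingers.
- free_wall (a point): Top edge of the foam wall behind the meter's display end, at (-77, 0, 44) mm in the tray. The meter can slide back only 6 to 8 mm until its display end is raised over this wall (12 to 17 degrees); then it draws out backwards and up. Catch guides and base stand on this wall from x -107 to -87 mm, y -19..19, top 57 high.
- finger_wells (a point): Point midway between the two finger wells, at (-43, 0, 44) mm in the tray, over the meter's display half. Each well is open from x -86 to 0 and from the meter's side out to y = 64 (or -64); its floor is 4 high. Beneath the meter the bed is only 48 wide there.
- meter_stand: Bare metal sloping stand, 72 wide, 98 high; it does not move. Origin on the bench; it faces its own -x, y across. Its back (48 wide, 114 long) rises at 45 degrees from an inner corner at x = -43, z = 18 mm towards +x; the ledge (72 wide, 38 deep) leaves that corner square to the back, towards -x and up. Two ears on the ledge, 66 apart inside, reach 16 mm up. Overall x -75..52.
- stand_seat (a point): Where the meter's centre lies when home: (-5, 0, 79) mm in the stand's frame. Home, the socket end is flat on the ledge, the meter's back flat on the stand's back: the meter's own x points down the slope (towards the stand's -x, 45 degrees down), its own y along the stand's y, the face up and to the front.
- screw_carton (a point): Middle of a small open carton of screws that stands fixed on the bench, with its flap within x +-60 mm and y +-60 mm of here (world axes), about 35 mm high. Always in the same place.
- charger_corner (a point): Upper corner, nearest the tray, of the black charger, which stands fixed to the right of and behind this corner (world -y and +x), 96 mm high. Always in the same place.
- glue_bottle_foot (a point): Foot of a glue bottle that stands fixed, 52 dia x 166 mm high; to its left and behind it stand more boxes and tins. Always in the same place.
- jar_white: Bystander: white jar with a black lid, 68 dia x 100 high mm; origin at the centre of its underside. Not to be moved.
- masking_tape: Bystander: roll of masking tape lying flat, 112 dia x 24 high mm; origin at the centre of its underside. Not to be moved.
- oil_tin: Bystander: flat yellow oil tin with a red spout, standing, 28 x 58 x 113 high mm; origin at the centre of its underside. Not to be moved.
- tape_measure: Bystander: yellow and black tape measure, 35 x 70 x 64 high mm; origin at the centre of its underside. Not to be moved.
- pliers: Bystander: pliers with red grips lying flat, 52 x 188 x 13 high mm; origin at the centre of its underside. Not to be moved.
- screwdriver_yellow: Bystander: screwdriver with a yellow handle lying flat, 23 x 170 x 24 high mm; origin at the centre of its underside. Not to be moved.
- sanding_block: Bystander: black rubber sanding block, brown top, 66 x 100 x 24 high mm; origin at the centre of its underside. Not to be moved.

How it is judged:
By the outcome, as a careful person would: the job done as asked, in the order asked, and still so for the second after the job is handed in, with the robot touching nothing.
It also fails if it takes over 70 s, if anything falls off the work surface, if the arm or the gripper's body presses on something with over 40 N, if the wrist force passes 120 N, or if a joint passes its speed limit or range.

## Working session

There is one attempt and no reset: what is moved stays moved. The work goes in short steps, Python scripts to look and compute and a tool call to move; the robot and the scene stay as the last step left them, time stands still between calls to the robot, and variables do not carry over. Pictures are saved under pics/ and viewed, and the job is handed in when it is done.

Besides the shell and the picture viewer there is one more tool, called after "Request:" as name(argument=value, ...), one argument or row to a line, values as JSON. carry_out: Moves the arm, as the interface text tells. Its arguments: {"type":"object","properties":{"deltas":{"type":"array","items":{"type":"array"}},"grip_force":{"type":"number"}},"required":["deltas"]}

```bash
ls -la; mkdir -p pics
python3 - <<'E'
from cell import manip, vision, workorder
import cv2
print(manip.read_state())
print([a for a in dir(manip) if a[0]!='_'],[a for a in dir(vision) if a[0]!='_'])
for n in ("scene","top"):
    p,d=vision.camera(n); c=vision.calibration(n); print(n,c)
    cv2.imwrite(f"pics/{n}0.png",p[...,::-1])
    import numpy as np
    np.save(f"pics/{n}0.npy",d)
E
```

```text
total 12
drwxr-xr-x  3 agent agent 4096 Dec  7 08:27 .
drwxr-xr-x 23 root  root  4096 Dec  7 08:27 ..
drwxr-xr-x  2 agent agent 4096 Dec  7 08:27 pics
{'clock': 0.0, 'joints': array([ 1.22439524e+00,  3.00480550e-01,  1.52155775e+00,  1.95785035e-05,
        1.32068308e+00, -6.66149946e-02]), 'qd': array([-0.00175437,  0.00110698,  0.00068321,  0.00192942,  0.00021253,
        0.00056401]), 'effort': array([ 1.04233102e-03, -5.31808162e+01, -3.52736378e+01,  7.08569144e-02,
        2.43532076e-02, -1.02322247e-04]), 'eef_pos': array([151.81256953, 528.40018534, 226.89099848]), 'eef_rot': array([-3.14046770e+00, -9.40560277e-05,  2.86180165e+00]), 'wrist_force': array([0.49622475, 0.20572136, 0.38890071]), 'moment': array([0.01792673, 0.01979253, 0.04861072]), 'finger_gap': 93.69695018053831}
['Unreachable', 'read_state', 'tcp_to_tips'] ['calibration', 'camera']
scene {'mtx': array([[362.42802406,   0.        , 313.59888391],
       [  0.        , 362.42802406, 203.68370275],
       [  0.        ,   0.        ,   1.        ]]), 'eye': array([-394.91374826, -772.17542868,  675.31410245]), 'orientation': array([-2.03830378,  0.00840232, -0.94813395])}
top {'mtx': array([[388.12119259,   0.        , 315.48777011],
       [  0.        , 388.12119259, 199.68517401],
       [  0.        ,   0.        ,   1.        ]]), 'eye': array([ 442.39096474,  -84.74269215, 1255.99250413]), 'orientation': array([-3.02498731,  0.01212977, -1.57492659])}
```

View pics/scene0.png

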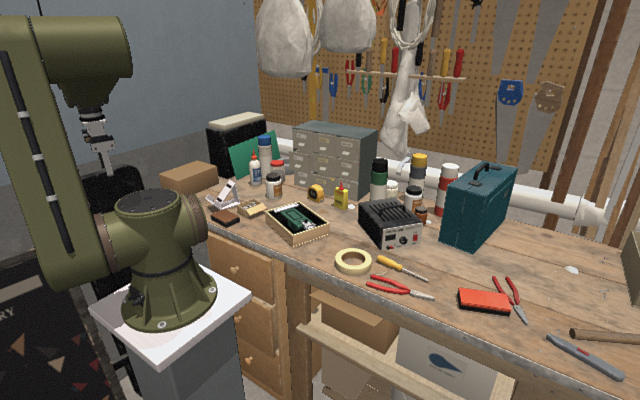

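View pics/top0.png

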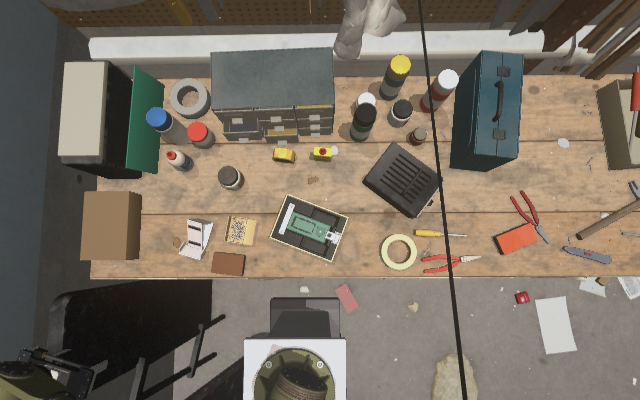

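```bash
cat > h.py <<'E'
from cell import manip, vision, workorder
import numpy as np, cv2
from scipy.spatial.transform import Rotation as R
def rot(o): return R.from_euler('xyz',o).as_matrix()
def cloud(d,c):
    v,u=np.mgrid[:d.shape[0],:d.shape[1]]; K=c['mtx']
    P=np.stack([(u-K[0,2])/K[0,0]*d,(v-K[1,2])/K[1,1]*d,d],-1)
    return P@rot(c['orientation']).T+c['eye']
def proj(p,c):
    q=(np.atleast_2d(p)-c['eye'])@rot(c['orientation']); k=q@c['mtx'].T
    return k[:,:2]/k[:,2:]
E
python3 - <<'E'
from h import *
a=cv2.imread('pics/top0.png'); d=np.load('pics/top0.npy'); c=vision.calibration('top')
cv2.imwrite('pics/tc.png',cv2.resize(a[180:280,165:365],None,fx=4,fy=4,interpolation=cv2.INTER_CUBIC))
P=cloud(d,c)
for r in range(190,270,6):
    print(r,[ (int(P[r,x,0]),int(P[r,x,1]),int(P[r,x,2])) for x in range(265,356,10)])
print('stand')
for r in range(212,268,4):
    print(r,[ (int(P[r,x,0]),int(P[r,x,1]),int(P[r,x,2])) for x in range(172,222,5)])
E
```

```text
190 [(622, 94, 2), (622, 62, 1), (622, 29, -2), (621, -3, 5), (621, -35, 0), (621, -68, 0), (621, -101, 0), (621, -134, -1), (620, -166, 2), (620, -199, 1)]
196 [(602, 94, 0), (602, 62, 0), (602, 29, 1), (601, -3, 3), (601, -35, 0), (601, -68, 0), (601, -101, 0), (601, -133, 0), (601, -166, -1), (600, -198, 2)]
202 [(583, 94, -1), (582, 61, 0), (577, 25, 42), (577, -6, 46), (576, -37, 46), (581, -68, 2), (581, -101, 0), (581, -133, 0), (580, -165, 5), (442, -84, 1255)]
208 [(563, 94, 0), (563, 62, -2), (558, 24, 48), (558, -6, 42), (558, -37, 43), (559, -68, 27), (557, -100, 44), (561, -133, 2), (561, -165, 1), (561, -197, 4)]
214 [(543, 94, 0), (543, 61, 3), (538, 24, 55), (539, -6, 43), (539, -37, 46), (542, -68, 4), (542, -100, 4), (538, -131, 46), (542, -165, -1), (542, -198, -2)]
220 [(523, 93, 5), (524, 61, 0), (520, 23, 56), (520, -6, 47), (520, -37, 46), (520, -68, 44), (522, -100, 7), (522, -132, 2), (520, -162, 40), (522, -197, -2)]
226 [(504, 93, 0), (502, 56, 43), (501, 23, 55), (501, -6, 48), (501, -37, 47), (501, -68, 48), (501, -99, 44), (503, -132, 1), (503, -164, 1),
[... 2678 characters left out ...]
34, 290, 17), (434, 279, 2), (434, 262, 7), (434, 247, 0)]
252 [(422, 394, -3), (422, 378, -3), (422, 346, 39), (422, 331, 38), (422, 317, 32), (422, 303, 27), (422, 282, 44), (421, 280, -2), (421, 264, -3), (422, 242, 20)]
256 [(409, 392, -1), (409, 375, 2), (409, 359, 0), (410, 331, 37), (410, 313, 44), (410, 299, 39), (410, 286, 29), (409, 279, -1), (409, 263, 0), (409, 241, 21)]
260 [(397, 390, 3), (396, 376, 0), (396, 358, 4), (396, 343, 0), (396, 328, -1), (396, 309, 4), (396, 295, 0), (396, 278, 2), (396, 262, 0), (397, 240, 22)]
264 [(384, 391, 0), (384, 375, 0), (384, 359, 0), (384, 342, 2), (384, 326, 1), (384, 310, 1), (383, 295, -3), (383, 277, 2), (384, 255, 25), (384, 240, 21)]
```

View pics/tc.png

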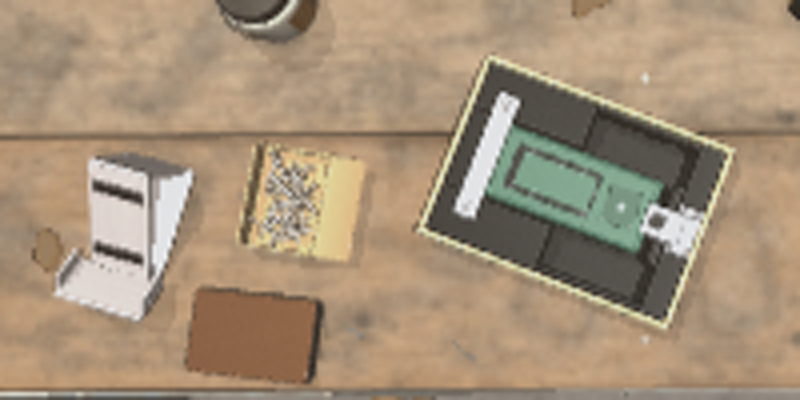

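```bash
cat >> h.py <<'E'
def ray(uv,c,z):
    K=c['mtx']; uv=np.atleast_2d(uv)
    r=np.c_[(uv[:,0]-K[0,2])/K[0,0],(uv[:,1]-K[1,2])/K[1,1],np.ones(len(uv))]@rot(c['orientation']).T
    return c['eye']+r*((z-c['eye'][2])/r[:,2])[:,None]
E
python3 - <<'E'
from h import *
c=vision.calibration('top')
k=np.array([[490,58],[735,150],[667,327],[420,230]])/4+[165,180]-0.4
W=ray(k,c,47.)[:,:2]; print(W)
L=np.array([[97,-75],[-112,-75],[-112,75],[97,75]],float)
def fit(L,W):
    Lc=L-L.mean(0);Wc=W-W.mean(0);th=np.arctan2((Lc[:,0]*Wc[:,1]-Lc[:,1]*Wc[:,0]).sum(),(Lc*Wc).sum())
    Rm=np.array([[np.cos(th),-np.sin(th)],[np.sin(th),np.cos(th)]]); t=W.mean(0)-Rm@L.mean(0)
    return t,th,W-(L@Rm.T+t)
for l in (L,np.array([L[0]*[1,-1],L[1]*[1,-1],L[2]*[1,-1],L[3]*[1,-1]])):
    t,th,r=fit(l,W); print(t,np.degrees(th),r)
E
```

```text
[[ 602.25694274   18.53888765]
 [ 528.85842903 -172.87120761]
 [ 392.72528868 -118.69512059]
 [ 467.86807962   72.35355109]]
[500.66454127 -43.18585962] 68.59359679074821 [[-3.63686689 -1.21014831]
 [-0.75438625  1.96189821]
 [ 2.76472827  1.39086011]
 [ 1.62652487 -2.14261   ]]
[500.57438975 -43.15118606] 69.33149219236252 [[ 137.61823489  -55.53887649]
 [ 137.98849299  -51.40059333]
 [-138.4903735    55.71958829]
 [-137.11635438   51.21988154]]
```

```bash
cat >> h.py <<'E'
def tool(): 
    s=manip.read_state(); return s['eef_pos'],rot(s['eef_rot']),s
def plan(target,yaw_deg=None,n=None,p0=None,yaw0=None):
    """rows of tool-frame shift: rotation first listed separately"""
    p,Rm,s=tool(); 
    if p0 is not None: p=np.array(p0)
    y0=s['eef_rot'][2] if yaw0 is None else np.radians(yaw0)
    Rm=rot([np.pi,0,y0])
    d=Rm.T@(np.array(target)-p)/10
    dy=0 if yaw_deg is None else -((yaw_deg-np.degrees(y0)+180)%360-180)
    print('pos',p.round(1),'yaw',np.degrees(y0).round(2),'shift cm',d.round(3),'turn deg',round(dy,2))
    if yaw_deg is not None:
        print(' shift after turn', (rot([np.pi,0,np.radians(yaw_deg)]).T@(np.array(target)-p)/10).round(3))
E
python3 - <<'E'
from h import *
c=vision.calibration('wrist'); p,Rm,s=tool()
print(c, 'cam in tool',Rm.T@(c['eye']-p)); print((Rm.T@rot(c['orientation'])).round(3))
plan([400,270,330],69)
plan([400,270,330])
E
```

```text
{'mtx': array([[318.27658086,   0.        , 318.49935323],
       [  0.        , 318.27658086, 196.37178031],
       [  0.        ,   0.        ,   1.        ]]), 'eye': array([ 79.50815901, 550.05478291, 386.61832458]), 'orientation': array([2.87732553e+00, 1.73430165e-03, 1.29108981e+00])} cam in tool [  75.50316292    0.67318178 -159.65860993]
[[ 0.    -0.965 -0.261]
 [ 1.     0.    -0.001]
 [ 0.001 -0.261  0.965]]
pos [151.8 528.4 227. ] yaw 163.97 shift cm [-30.988 -17.981 -10.304] turn deg 94.97
 shift after turn [-15.23   32.429 -10.304]
pos [151.8 528.4 227. ] yaw 163.97 shift cm [-30.988 -17.981 -10.304] turn deg 0
```

Request:
carry_out(
  deltas=[
    [[0, 0, -2.0], 0, 1],
    [[-1.5, -1, -2.0], 0, 1],
    [[-3, -1.8, -1.5], 0, 1],
    [[-3, -1.8, -1.5], 0, 1],
    [[-3, -1.8, -1.5], 0, 1],
    [[-3, -1.8, -1.5], 0, 1],
    [[-3, -1.8, 0], 0, 1],
    [[-3, -1.8, 0], 0, 1],
    [[-3, -1.8, 0], 0, 1],
    [[-3, -1.8, 0], 0, 1],
    [[-3, -1.8, 0], 0, 1],
    [[-3, -1.6, 0], 0, 1],
    [[-1.5, -1, 0], 0, 1],
    [[0, 0, 0], 0, 1],
    [[0, 0, 0], 0, 1],
  ],
)

```text
clock: 1.35
eef_pos: [414.5, 246.8, 327.1]
eef_rot: [-3.141, -0.001, 2.86]
wrist_force: [0.2, 0.0, -0.8]
finger_gap: 94.2
```

```bash
cat >> h.py <<'E'
def snap(n,tag):
    c=vision.calibration(n); p,d=vision.camera(n)
    cv2.imwrite(f"pics/{tag}.png",p[...,::-1]); np.savez(f"pics/{tag}.npz",d=d,p=p,**c); return p,d,c
def load(tag):
    z=np.load(f"pics/{tag}.npz"); return z['p'],z['d'],{k:z[k] for k in('mtx','eye','orientation')}
E
python3 - <<'E'
from h import *
snap('wrist','w1'); print(tool()[0],tool()[2]['clock'])
E
```

```text
[414.0629876  247.41545217 327.24229751] 1.4
```

View pics/w1.png

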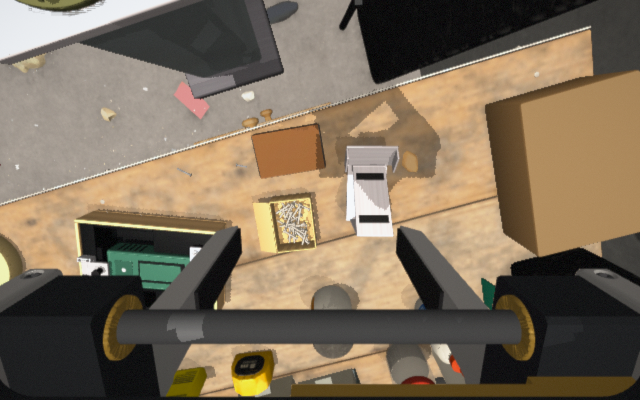

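Run:
```python
from h import *
from scipy.optimize import least_squares
p,d,c=load('w1'); P=cloud(d,c)
cv2.imwrite('pics/w1c.png',cv2.resize(p[120:250,310:430,::-1],None,fx=4.5,fy=4.5,interpolation=cv2.INTER_CUBIC))
m=np.zeros(d.shape,bool); m[140:240,335:405]=1
m&=(P[...,2]>14)&(d>0)
Q=P[m]; print(len(Q),Q.min(0),Q.max(0))
s=2**-.5
def res(v,Q=Q):
    x,y,th=v[:3]; cs,sn=np.cos(th),np.sin(th)
    q=Q-[x,y,v[3] if len(v)>3 else 0]; l=np.c_[q[:,0]*cs+q[:,1]*sn,-q[:,0]*sn+q[:,1]*cs,q[:,2]]
    a=(l[:,0]+43)*s+(l[:,2]-18)*s; b=-(l[:,0]+43)*s+(l[:,2]-18)*s  # a along slope, b along ledge (normal of slope)
    f=lambda u,lo,hi: np.maximum(0,np.maximum(lo-u,u-hi))
    D1=np.sqrt(b**2+f(a,0,114)**2+f(l[:,1],-24,24)**2)
    D2=np.sqrt(a**2+f(b,0,38)**2+f(l[:,1],-36,36)**2)
    D3=np.sqrt(f(a,0,16)**2+f(b,0,38)**2+f(abs(l[:,1]),33,36)**2)
    return np.minimum(np.minimum(D1,D2),D3)
for y0 in (-15,0,-25):
    r=least_squares(res,[470,310,np.radians(y0),0],loss='soft_l1',f_scale=2.)
    print(r.x[:2],np.degrees(r.x[2]),r.x[3],r.cost,np.percentile(res(r.x),[50,80,95]))
```

```text
3713 [398.3333902  268.88067474  15.31282262] [520.90477783 359.71582415 324.47818342]
[476.70890774 305.2022787 ] -16.381002044185472 2.3540483715262055 52626.07201320769 [0.50529225 1.06393625 2.73251086]
[476.70732002 305.19688943] -16.381647286872088 2.3540452346367027 52626.07198753759 [0.50522669 1.06386485 2.73266912]
[476.71022334 305.20675215] -16.380559501371245 2.3540536916797925 52626.07252964935 [0.50537058 1.06398863 2.73240479]
```

View pics/w1c.png

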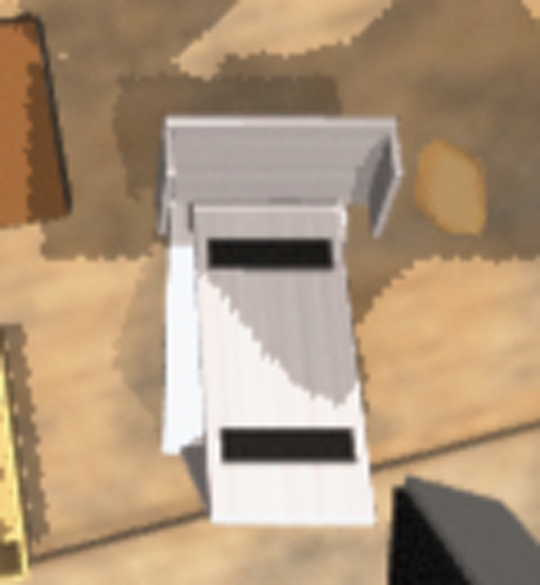

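Run:
```python
from h import *
plan([515,-6,260],69)
```

```text
pos [414.1 247.4 327.2] yaw 163.94 shift cm [-16.71  -21.561   6.724] turn deg 94.94
 shift after turn [-20.041  18.505   6.724]
```

Request:
carry_out(
  deltas=[
    [[0, 0, 0], 7, 1],
    [[0, 0, 0], 7, 1],
    [[0, 0, 0], 7, 1],
    [[0, 0, 0], 7, 1],
    [[0, 0, 0], 7, 1],
    [[0, 0, 0], 7, 1],
    [[0, 0, 0], 7, 1],
    [[0, 0, 0], 7, 1],
    [[0, 0, 0], 7, 1],
    [[0, 0, 0], 7, 1],
    [[0, 0, 0], 7, 1],
    [[0, 0, 0], 7, 1],
    [[0, 0, 0], 7, 1],
    [[0, 0, 0], 4, 1],
  ],
)

```text
clock: 2.57
eef_pos: [413.5, 248.3, 327.5]
eef_rot: [-3.141, -0.0, 1.199]
wrist_force: [0.2, 0.5, 0.3]
finger_gap: 94.2
```

Request:
carry_out(
  deltas=[
    [[-1, 1, 0], 0, 1],
    [[-2.5, 2.3, 0.8], 0, 1],
    [[-2.5, 2.3, 0.8], 0, 1],
    [[-2.5, 2.3, 0.8], 0, 1],
    [[-2.5, 2.3, 0.8], 0, 1],
    [[-2.5, 2.3, 0.8], 0, 1],
    [[-2.5, 2.3, 0.8], 0, 1],
    [[-2.5, 2.3, 0.8], 0, 1],
    [[-1.5, 1.4, 1.1], 0, 1],
    [[0, 0, 0], 0, 1],
    [[0, 0, 0], 0, 1],
  ],
)

```text
clock: 3.48
eef_pos: [515.0, -5.2, 259.9]
eef_rot: [-3.14, 0.0, 1.204]
wrist_force: [0.4, 0.2, 0.8]
finger_gap: 94.2
```

Run:
```python
from h import *
snap('wrist','w2'); t=tool(); print(t[0],t[2]['eef_rot'],t[2]['clock'],t[2]['joints'])
```

```text
[515.05599309  -4.64645161 260.57985582] [-3.14123178e+00 -1.58374156e-04  1.20453650e+00] 3.5333 [-8.02610864e-02  1.97141282e-01  1.57128485e+00  2.58770916e-04
  1.37346806e+00  2.85947937e-01]
```

View pics/w2.png

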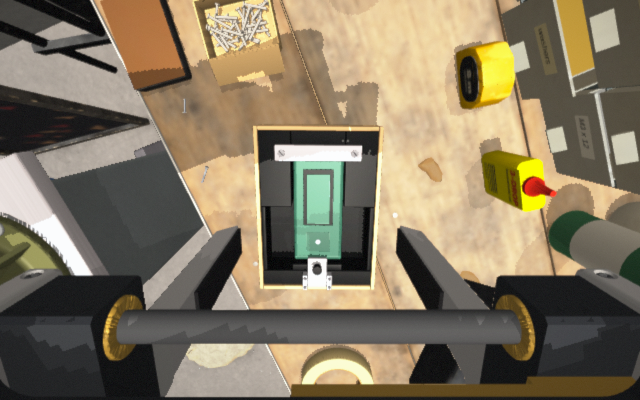

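```bash
cat > tr.py <<'E'
from h import *
def tw(pts,pose):
    x,y,th=pose; pts=np.atleast_2d(np.array(pts,float)); c,s=np.cos(th),np.sin(th)
    return np.c_[x+c*pts[:,0]-s*pts[:,1],y+s*pts[:,0]+c*pts[:,1],pts[:,2]]
def overlay(tag,pose,out,box,f,z=0):
    p,d,c=load(tag); x0,y0,x1,y1=box
    im=cv2.resize(p[y0:y1,x0:x1,::-1],None,fx=f,fy=f,interpolation=cv2.INTER_CUBIC)
    def poly(pts,col):
        k=((proj(tw(pts,pose),c)-[x0,y0]+.5)*f-.5).round().astype(int); cv2.polylines(im,[k.reshape(-1,1,2)],True,col,1)
    R_=lambda a,b,y,z:[(a,-y,z),(b,-y,z),(b,y,z),(a,y,z)]
    poly(R_(-112,97,75,47),(0,0,255)); poly(R_(58,76,50,54),(255,0,0)); poly(R_(-70,70,30,46),(0,255,255)); poly(R_(-81,-69,6,66),(255,0,255))
    cv2.imwrite(out,im)
E
python3 - <<'E'
from tr import *
overlay('w2',(500.7,-43.2,np.radians(68.9)),'pics/o2.png',(240,110,400,300),3.1)
E
```

```text
(no output)
```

View pics/o2.png

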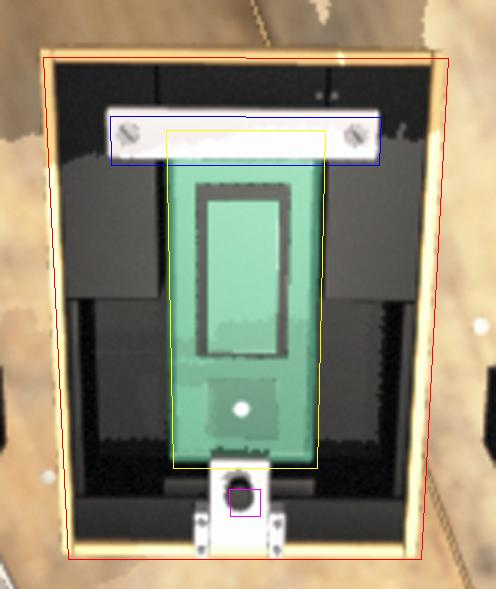

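Run:
```python
from tr import *
from scipy.optimize import least_squares
c=load('w2')[2]
L=[(97,75,47),(97,-75,47),(-112,75,47),(-112,-75,47),(76,50,54),(76,-50,54),(58,-50,54),(58,50,54),(-75,0,66)]
px=(np.array([(40,49),(447,50),(68,558),(419,557),(105,107),(380,110),(379,159),(107,157),(239,492)])+.5)/3.1-.5+[240,110]
def res(v):
    W=tw(L,v[:3]); W[:,2]+=v[3]*0; return np.r_[(proj(W,c)-px).ravel()]
r=least_squares(res,[500,-43,1.2,0],loss='soft_l1'); print(r.x[:2],np.degrees(r.x[2]),r.fun.reshape(-1,2).round(2))
def res2(v):
    W=tw(L,v[:3]); W[:,2]+=v[3]; return np.r_[(proj(W,c)-px).ravel()]
r=least_squares(res2,[500,-43,1.2,0],loss='soft_l1'); print(r.x,np.degrees(r.x[2]),r.fun.reshape(-1,2).round(2))
overlay('w2',r.x[:3],'pics/o2.png',(240,110,400,300),3.1)
# top
ct=vision.calibration('top'); k=np.array([[490,58],[735,150],[667,327],[420,230]])/4+[165,180]-.4
print(proj(tw([(97,-75,47),(-112,-75,47),(-112,75,47),(97,75,47)],r.x[:3]),ct)-k)
```

```text
[500.79198774 -40.35668853] 68.79212505717229 [[ 0.02  0.07]
 [-0.17  0.15]
 [-0.83 -1.74]
 [-0.15 -1.  ]
 [ 0.68  0.56]
 [-0.34 -0.13]
 [-0.62 -0.24]
 [ 0.56  0.13]
 [ 0.94  1.35]]
[500.86130462 -40.07669599   1.20051779   2.05382696] 68.78460233698294 [[-0.38 -0.11]
 [ 0.17 -0.01]
 [-1.16 -1.1 ]
 [ 0.08 -0.34]
 [ 0.4   0.49]
 [-0.12 -0.18]
 [-0.41 -0.2 ]
 [ 0.28  0.15]
 [ 0.9   1.96]]
[[-1.47799353 -1.13355449]
 [-0.40580897 -0.44314428]
 [-0.43212533  0.76143102]
 [-1.65719128  0.59652146]]
```

View pics/o2.png

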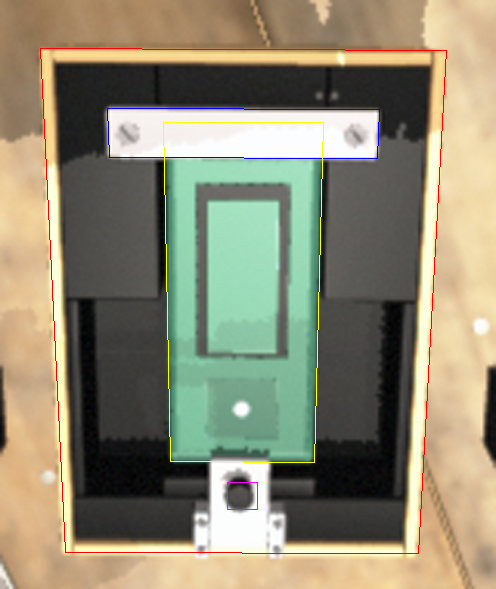

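```bash
cat >> tr.py <<'E'
POSE=(500.8,-41.0,np.radians(68.8))
def tp(x,y,z): return tw([(x,y,z)],POSE)[0]
def here():
    p,Rm,s=tool(); c,sn=np.cos(POSE[2]),np.sin(POSE[2]); d=p[:2]-POSE[:2]
    print('tray xyz',round(d@[c,sn],1),round(d@[-sn,c],1),round(p[2],1),'yaw',np.degrees(s['eef_rot'][2]).round(2),'F',s['wrist_force'].round(1),'gap',round(s['finger_gap'],1),'t',s['clock'])
E
python3 - <<'E'
from tr import *
here(); plan(tp(-42,0,80.5),68.8)
E
```

```text
tray xyz 39.0 -0.1 260.6 yaw 69.01 F [-0.3  0.   0. ] gap 94.1 t 3.5333
pos [515.1  -4.6 260.6] yaw 69.01 shift cm [-8.105 -0.045 18.008] turn deg 0.21
 shift after turn [-8.1050e+00 -1.4000e-02  1.8008e+01]
```

Request:
carry_out(
  deltas=[
    [[-2, 0, 1], 0.2, 0],
    [[-3, 0, 2.5], 0, 0],
    [[-3.1, 0, 2.5], 0, 0],
    [[0, 0, 2.5], 0, 0],
    [[0, 0, 2.5], 0, 0],
    [[0, 0, 2], 0, 0],
    [[0, 0, 2], 0, 0],
    [[0, 0, 0], 0, 0],
    [[0, 0, 0], 0, 0],
    [[0, 0, 0], 0, 0],
    [[0, 0, 0], 0, 0],
  ],
  grip_force=10,
)

```text
clock: 4.45
eef_pos: [486.8, -81.1, 112.1]
eef_rot: [3.139, -0.0, 1.201]
wrist_force: [-0.2, -0.2, -0.1]
finger_gap: 24.0
```

Run:
```python
from tr import *
here(); plan(tp(-42,0,80.5),68.8)
```

```text
tray xyz -42.4 -1.4 112.1 yaw 68.82 F [-0.2 -0.2 -0.1] gap 24.0 t 4.45
pos [486.8 -81.1 112.1] yaw 68.82 shift cm [ 0.041 -0.14   3.158] turn deg 0.02
 shift after turn [ 0.041 -0.14   3.158]
```

Request:
carry_out(
  deltas=[
    [[0, -0.05, 0.6], 0, 0],
    [[0, -0.05, 0.6], 0, 0],
    [[0, 0, 0.6], 0, 0],
    [[0, 0, 0.6], 0, 0],
    [[0, 0, 0.6], 0, 0],
    [[0, 0, 0], 0, 0],
  ],
)

```text
clock: 4.95
eef_pos: [484.5, -81.0, 79.0]
eef_rot: [-3.14, 0.0, 1.2]
wrist_force: [-0.6, -0.3, 0.1]
finger_gap: 0.5
```

Run:
```python
from tr import *
here(); p,d,c=snap('wrist','w3'); cv2.imwrite('pics/w3c.png',cv2.resize(p[150:400,200:440,::-1],None,fx=2.4,fy=2.4))
```

```text
tray xyz -43.2 0.8 79.0 yaw 68.76 F [-0.6 -0.3  0.1] gap 0.5 t 4.95
```

View pics/w3c.png

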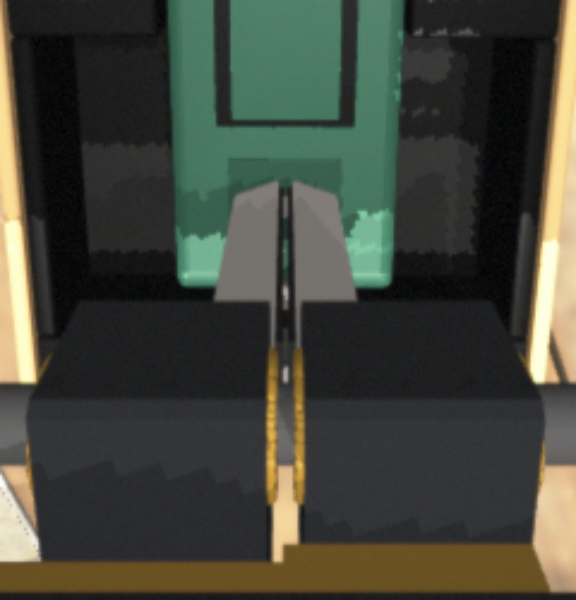

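Request:
carry_out(
  deltas=[
    [[-0.3, 0, 0], 0, 0],
    [[-0.3, 0, 0], 0, 0],
    [[-0.3, 0, 0], 0, 0],
    [[-0.3, 0, 0], 0, 0],
    [[-0.3, 0, 0], 0, 0],
    [[-0.3, 0, 0], 0, 0],
    [[-0.3, 0, 0], 0, 0],
    [[-0.3, 0, 0], 0, 0],
    [[-0.3, 0, 0], 0, 0],
    [[0, 0, 0], 0, 0],
  ],
)

```text
clock: 5.83
eef_pos: [475.2, -106.7, 80.5]
eef_rot: [3.141, 0.0, 1.2]
wrist_force: [0.3, 0.7, 0.2]
finger_gap: 0.4
```

Run:
```python
from tr import *
here(); p,d,c=snap('top','t3'); cv2.imwrite('pics/t3c.png',cv2.resize(p[180:280,265:365,::-1],None,fx=5,fy=5))
```

```text
tray xyz -70.5 0.1 80.5 yaw 68.75 F [0.3 0.7 0.2] gap 0.4 t 5.8333
```

View pics/t3c.png

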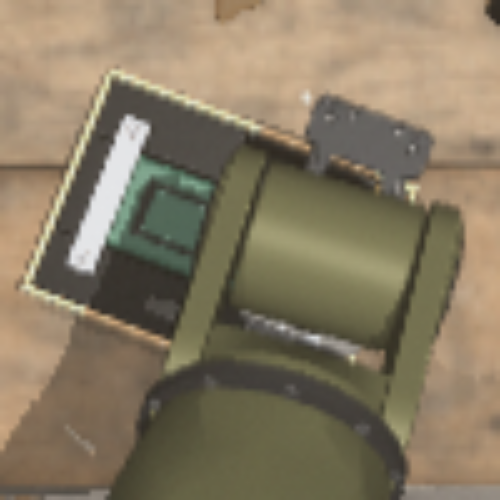

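Request:
carry_out(
  deltas=[
    [[-0.2, 0, 0], 0, 0],
    [[-0.2, 0, 0], 0, 0],
    [[-0.2, 0, 0], 0, 0],
    [[-0.2, 0, 0], 0, 0],
    [[0, 0, 0], 0, 0],
  ],
)

```text
clock: 6.3
eef_pos: [472.3, -114.0, 80.4]
eef_rot: [-3.142, 0.0, 1.2]
wrist_force: [-0.1, 1.8, -0.1]
finger_gap: 0.2
```

Request:
carry_out(
  deltas=[
    [[-0.1, 0, 0], 0, 0],
    [[-0.1, 0, 0], 0, 0],
    [[0, 0, 0], 0, 0],
  ],
)

```text
clock: 6.55
eef_pos: [471.7, -115.4, 80.4]
eef_rot: [3.142, -0.001, 1.2]
wrist_force: [1.8, 4.2, -0.2]
finger_gap: 0.6
```

Request:
carry_out(
  deltas=[
    [[-0.1, 0, 0], 0, 0],
    [[-0.1, 0, 0], 0, 0],
    [[0, 0, 0], 0, 0],
  ],
)

```text
clock: 6.8
eef_pos: [471.4, -116.2, 80.4]
eef_rot: [3.141, -0.003, 1.2]
wrist_force: [6.3, 14.1, -0.8]
finger_gap: 0.8
```

Request:
carry_out(
  deltas=[
    [[0.4, 0, 0], 0, 0],
    [[1, 0, 0], 0, 0],
    [[2, 0, -1], 0, 0],
    [[3, 0, -3], 0, 0.5],
    [[2, 0, -3], 0, 1],
    [[2, 0, -2], 0, 1],
    [[1, 0, -1], 0, 1],
    [[0, 0, 0], 0, 1],
    [[0, 0, 0], 0, 1],
  ],
)

```text
clock: 7.55
eef_pos: [511.7, -11.7, 179.0]
eef_rot: [-3.141, 0.001, 1.201]
wrist_force: [-0.8, -0.5, 0.4]
finger_gap: 37.2
```

Run:
```python
from tr import *
here(); p,d,c=snap('wrist','w4'); cv2.imwrite('pics/w4c.png',cv2.resize(p[130:400,180:460,::-1],None,fx=2.2,fy=2.2))
```

```text
tray xyz 31.3 0.4 179.0 yaw 68.82 F [-0.8 -0.5  0.4] gap 37.2 t 7.55
```

View pics/w4c.png

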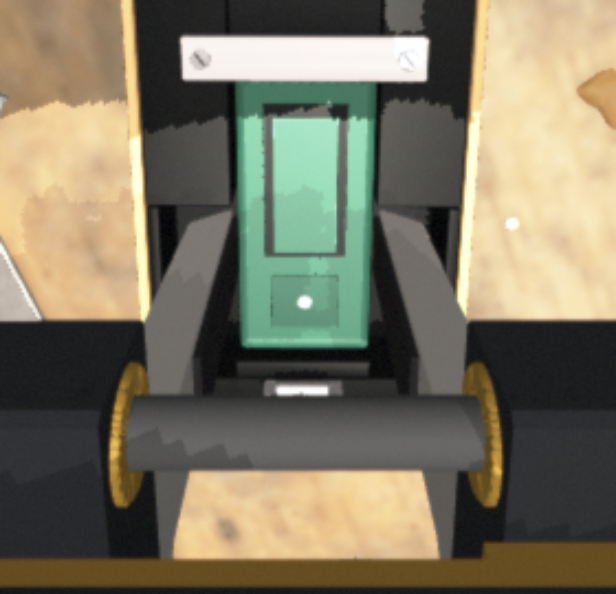

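Request:
carry_out(
  deltas=[
    [[-2, 0, 0], 0, 0.85],
    [[-3, 0, 1], 0, 0.85],
    [[-2.9, 0, 2], 0, 0.85],
    [[0, 0, 2], 0, 0.85],
    [[0, 0, 2], 0, 0.85],
    [[0, 0, 1.5], 0, 0.85],
    [[0, 0, 1], 0, 0.85],
    [[0, 0, 0.5], 0, 0.85],
    [[0, 0, 0], 0, 0.85],
    [[0, 0, 0], 0, 0.85],
  ],
)

```text
clock: 8.43
eef_pos: [483.4, -85.5, 80.0]
eef_rot: [-3.141, 0.0, 1.2]
wrist_force: [-0.2, 0.0, -0.3]
finger_gap: 80.0
```

Run:
```python
from tr import *
here(); p,d,c=snap('wrist','w5'); cv2.imwrite('pics/w5c.png',cv2.resize(p[130:400,180:460,::-1],None,fx=2.2,fy=2.2))
```

```text
tray xyz -47.8 0.1 80.0 yaw 68.76 F [-0.2  0.  -0.3] gap 80.0 t 8.4333
```

View pics/w5c.png

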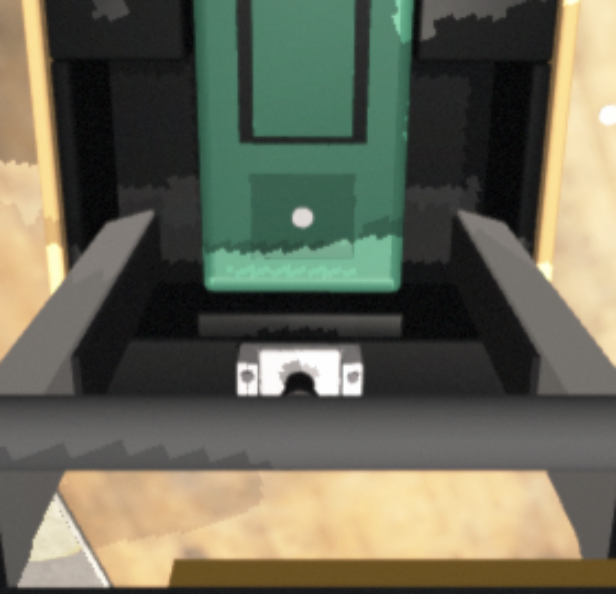

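Request:
carry_out(
  deltas=[
    [[0, 0, 0.8], 0, 0.85],
    [[0, 0, 0.8], 0, 0.85],
    [[0, 0, 0.8], 0, 0.85],
    [[0, 0, 0.8], 0, 0.85],
    [[0, 0, 0.8], 0, 0.85],
    [[0, 0, 0.7], 0, 0.85],
    [[0, 0, 0], 0, 0.85],
  ],
)

```text
clock: 9.07
eef_pos: [482.7, -85.1, 31.3]
eef_rot: [-3.139, 0.0, 1.2]
wrist_force: [-0.2, 0.7, -0.2]
finger_gap: 79.7
```

Request:
carry_out(
  deltas=[
    [[0, 0, 0], 0, 0.55],
    [[0, 0, 0], 0, 0.55],
    [[0, 0, 0], 0, 0.55],
    [[0, 0, 0], 0, 0.55],
    [[0, 0, 0], 0, 0.55],
    [[0, 0, 0], 0, 0.55],
  ],
  grip_force=8,
)

```text
clock: 9.57
eef_pos: [483.6, -85.3, 33.3]
eef_rot: [3.141, -0.0, 1.2]
wrist_force: [-0.3, 0.5, 4.4]
finger_gap: 59.7
```

Request:
carry_out(
  deltas=[
    [[0, 0, -0.2], 0, 0.55],
    [[-0.06, 0, -0.4], 0, 0.55],
    [[-0.06, 0, -0.4], 0, 0.55],
    [[-0.02, 0, -0.4], 0, 0.55],
    [[0, 0, -0.4], 0, 0.55],
    [[0, 0, -0.2], 0, 0.55],
    [[0, 0, 0], 0, 0.55],
  ],
)

```text
clock: 10.15
eef_pos: [483.2, -86.7, 53.5]
eef_rot: [3.141, -0.0, 1.2]
wrist_force: [-0.3, -0.7, 0.6]
finger_gap: 59.9
```

Run:
```python
from tr import *
here(); p,d,c=snap('wrist','w6'); cv2.imwrite('pics/w6c.png',cv2.resize(p[100:400,180:460,::-1],None,fx=2,fy=2))
p,d,c=snap('scene','s6'); cv2.imwrite('pics/s6c.png',cv2.resize(p[170:270,220:370,::-1],None,fx=5,fy=5,interpolation=cv2.INTER_CUBIC))
```

```text
tray xyz -49.0 -0.1 53.5 yaw 68.77 F [-0.3 -0.7  0.6] gap 59.9 t 10.15
```

View pics/w6c.png

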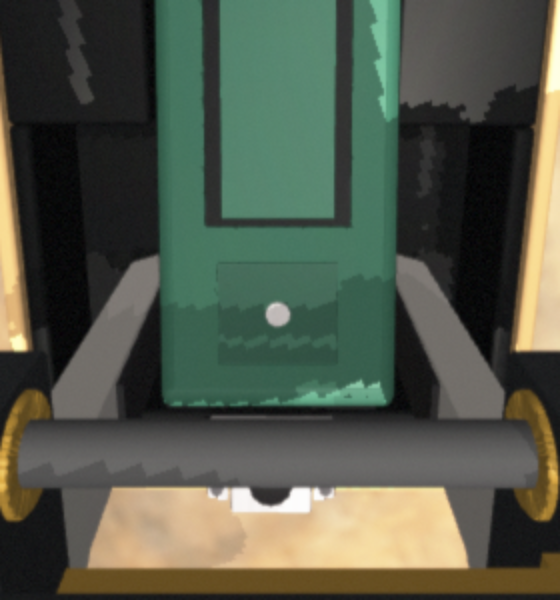

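View pics/s6c.png

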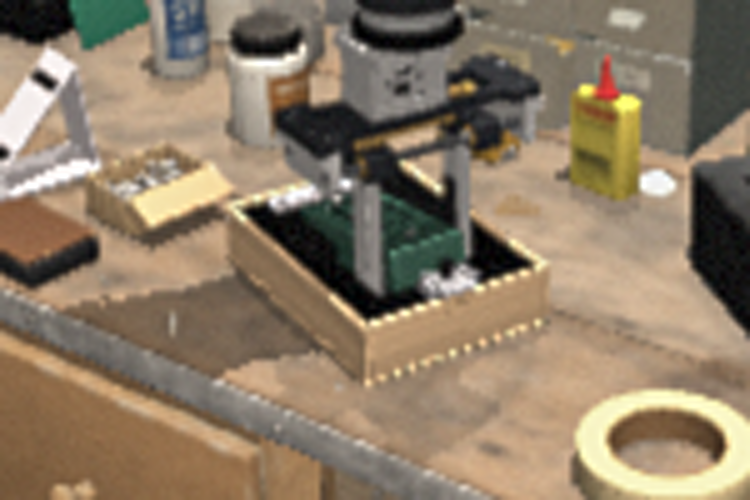

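```bash
cat >> tr.py <<'E'
def tl(P):
    c,s=np.cos(POSE[2]),np.sin(POSE[2]); q=P-[POSE[0],POSE[1],0]
    return np.stack([q[...,0]*c+q[...,1]*s,-q[...,0]*s+q[...,1]*c,q[...,2]],-1)
def back(tag,lim=((-80,56),(-24,24))):
    p,d,c=load(tag); T=tl(cloud(d,c)); hsv=cv2.cvtColor(p,cv2.COLOR_RGB2HSV)
    m=(d>0)&(hsv[...,0]>65)&(hsv[...,0]<95)&(hsv[...,1]>60)&(abs(T[...,1])<24)
    q=T[m]; 
    for it in range(3):
        k=np.polyfit(q[:,0],q[:,2],1); r=q[:,2]-np.polyval(k,q[:,0]); q=q[abs(r)<4]
    print('n',len(q),'tilt deg',np.degrees(np.arctan(-k[0])).round(2),'z at x=-48',np.polyval(k,-48).round(1),'at 57',np.polyval(k,57).round(1),'x range',np.percentile(q[:,0],[1,99]).round(1),'rms',r.std().round(2))
E
python3 - <<'E'
from tr import *
back('w2'); back('w5'); back('w6')
E
```

```text
n 3187 tilt deg -0.07 z at x=-48 48.7 at 57 48.8 x range [-65.6  55.9] rms 0.84
n 14458 tilt deg -0.01 z at x=-48 48.6 at 57 48.6 x range [-66.6  58.9] rms 0.74
n 22434 tilt deg 9.61 z at x=-48 68.1 at 57 50.3 x range [-65.6  58.7] rms 0.74
```

Request:
carry_out(
  deltas=[
    [[0.02, 0, -0.5], 0, 0.55],
    [[0.03, 0, -0.5], 0, 0.55],
    [[0.12, 0, -0.5], 0, 0.55],
    [[0.13, 0, -0.45], 0, 0.55],
    [[0.16, 0, -0.45], 0, 0.55],
    [[0.17, 0, -0.45], 0, 0.55],
    [[0.1, 0, -0.3], 0, 0.55],
    [[0, 0, 0], 0, 0.55],
  ],
)

```text
clock: 10.92
eef_pos: [485.9, -79.6, 85.1]
eef_rot: [3.141, -0.0, 1.201]
wrist_force: [-0.3, -1.3, -0.0]
finger_gap: 59.9
```

Run:
```python
from tr import *
here(); p,d,c=snap('wrist','w7'); cv2.imwrite('pics/w7c.png',cv2.resize(p[100:400,180:460,::-1],None,fx=2,fy=2)); back('w7')
```

```text
tray xyz -41.4 -0.1 85.1 yaw 68.78 F [-0.3 -1.3 -0. ] gap 59.9 t 10.9167
n 18678 tilt deg 25.82 z at x=-48 102.9 at 57 52.1 x range [-53.9  57.9] rms 0.79
```

View pics/w7c.png

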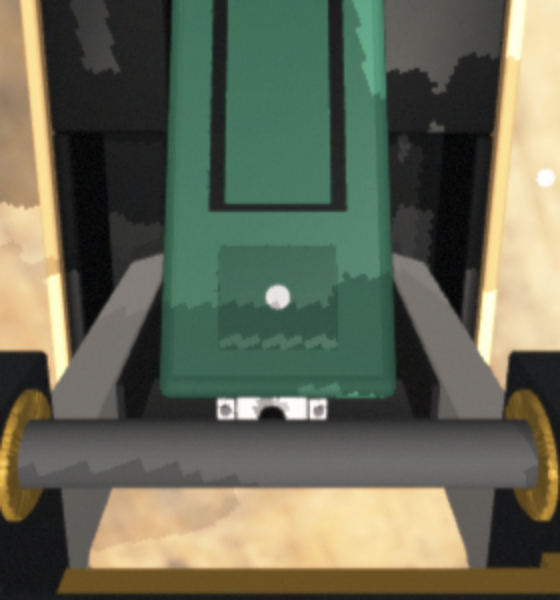

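Request:
carry_out(
  deltas=[
    [[-0.2, 0, 0], 0, 0.55],
    [[-0.3, 0, 0], 0, 0.55],
    [[-0.3, 0, -0.05], 0, 0.55],
    [[-0.3, 0, -0.05], 0, 0.55],
    [[-0.3, 0, -0.1], 0, 0.55],
    [[-0.3, 0, -0.1], 0, 0.55],
    [[0, 0, 0], 0, 0.55],
  ],
)

```text
clock: 11.55
eef_pos: [479.3, -96.2, 87.6]
eef_rot: [3.141, 0.0, 1.2]
wrist_force: [-0.6, -0.2, -2.4]
finger_gap: 59.7
```

Run:
```python
from tr import *
here(); p,d,c=snap('wrist','w8'); cv2.imwrite('pics/w8c.png',cv2.resize(p[0:400,120:520,::-1],None,fx=1.5,fy=1.5)); back('w8')
```

```text
tray xyz -59.3 0.1 87.6 yaw 68.74 F [-0.6 -0.2 -2.4] gap 59.7 t 11.55
n 19859 tilt deg 27.16 z at x=-48 96.3 at 57 42.5 x range [-71.4  49.5] rms 0.8
```

View pics/w8c.png

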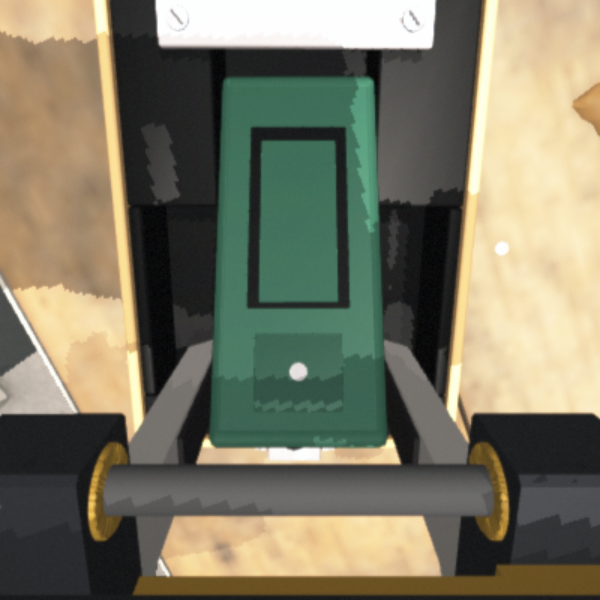

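Request:
carry_out(
  deltas=[
    [[0, 0, -0.3], 0, 0.55],
    [[0, 0, -0.6], 0, 0.55],
    [[0, 0, -1], 0, 0.55],
    [[0, 0, -1], 0, 0.55],
    [[0, 0, -1.2], 0, 0.55],
    [[0, 0, -1.5], 0, 0.55],
    [[0, 0, -1.5], 0, 0.55],
    [[0, 0, -1.5], 0, 0.55],
    [[0, 0, -1.5], 0, 0.55],
    [[0, 0, -1.5], 0, 0.55],
    [[0, 0, -1.5], 0, 0.55],
    [[0, 0, -1], 0, 0.55],
    [[0, 0, -0.5], 0, 0.55],
    [[0, 0, 0], 0, 0.55],
    [[0, 0, 0], 0, 0.55],
  ],
)

```text
clock: 12.85
eef_pos: [479.3, -95.6, 233.1]
eef_rot: [-3.141, 0.0, 1.2]
wrist_force: [-0.4, -0.6, -3.2]
finger_gap: 60.2
```

Run:
```python
from tr import *
here(); p,d,c=snap('wrist','w9'); cv2.imwrite('pics/w9c.png',cv2.resize(p[0:400,120:520,::-1],None,fx=1.5,fy=1.5)); back('w9')
p,d,c=snap('scene','s9'); cv2.imwrite('pics/s9c.png',cv2.resize(p[100:270,200:400,::-1],None,fx=4,fy=4,interpolation=cv2.INTER_CUBIC)[:600])
```

```text
tray xyz -58.7 0.4 233.1 yaw 68.77 F [-0.4 -0.6 -3.2] gap 60.2 t 12.85
n 15776 tilt deg 42.92 z at x=-48 238.6 at 57 141.0 x range [-66.9  33.2] rms 0.94
```

View pics/w9c.png

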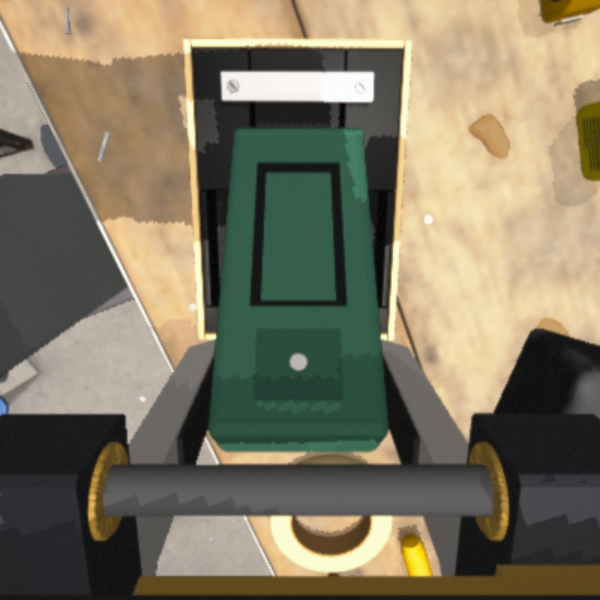

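View pics/s9c.png

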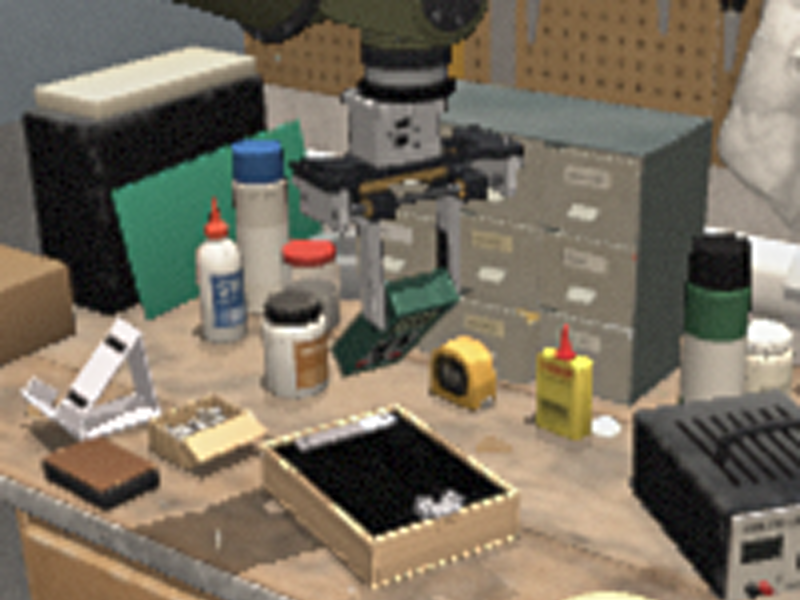

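Request:
carry_out(
  deltas=[
    [[0, 0, 0], 3, 0.55],
    [[0, 0, 0], 6, 0.55],
    [[0, 0, 0], 6, 0.55],
    [[0, 0, 0], 6, 0.55],
    [[0, 0, 0], 6, 0.55],
    [[0, 0, 0], 6, 0.55],
    [[0, 0, 0], 6, 0.55],
    [[0, 0, 0], 6, 0.55],
    [[0, 0, 0], 6, 0.55],
    [[0, 0, 0], 6, 0.55],
    [[0, 0, 0], 6, 0.55],
    [[0, 0, 0], 6, 0.55],
    [[0, 0, 0], 6, 0.55],
    [[0, 0, 0], 6, 0.55],
    [[0, 0, 0], 4.2, 0.55],
    [[0, 0, 0], 0, 0.55],
  ],
)

```text
clock: 14.28
eef_pos: [479.2, -95.6, 232.7]
eef_rot: [-3.142, 0.001, -0.29]
wrist_force: [0.3, 0.5, -3.3]
finger_gap: 59.9
```

Request:
carry_out(
  deltas=[
    [[-0.8, -0.8, 0], 0, 0.55],
    [[-1.6, -1.6, 0], 0, 0.55],
    [[-2, -2, 0], 0, 0.55],
    [[-2, -2, 0], 0, 0.55],
    [[-2, -2, 0.5], 0, 0.55],
    [[-2, -2, 1], 0, 0.55],
    [[-2, -2, 1.2], 0, 0.55],
    [[-2, -1.8, 1.4], 0, 0.55],
    [[-1.3, -1.1, 1.4], 0, 0.55],
    [[-0.6, -0.6, 1.4], 0, 0.55],
    [[0, 0, 1.4], 0, 0.55],
    [[0, 0, 1], 0, 0.55],
    [[0, 0, 0.5], 0, 0.55],
    [[0, 0, 0], 0, 0.55],
    [[0, 0, 0], 0, 0.55],
  ],
)

```text
clock: 15.53
eef_pos: [368.0, 103.1, 135.6]
eef_rot: [-3.142, 0.0, -0.286]
wrist_force: [-0.1, -0.1, -3.2]
finger_gap: 60.0
```

Run:
```python
from tr import *
t=tool(); print(t[0],t[2]['eef_rot'],t[2]['wrist_force'],t[2]['joints'],t[2]['clock']); p,d,c=snap('wrist','w10'); cv2.imwrite('pics/w10c.png',cv2.resize(p[0:400,120:520,::-1],None,fx=1.5,fy=1.5))
p,d,c=snap('scene','s10'); cv2.imwrite('pics/s10c.png',cv2.resize(p[100:270,150:350,::-1],None,fx=4,fy=4,interpolation=cv2.INTER_CUBIC)[:600])
```

```text
[367.96351755 103.06621181 135.62867001] [-3.14156124e+00  7.89356321e-05 -2.85750136e-01] [-0.09106541 -0.07100115 -3.16865578] [1.77131950e-01 3.41971549e-02 2.06488535e+00 7.33493279e-05
 1.04256675e+00 2.03364144e+00] 15.5333
```

View pics/w10c.png

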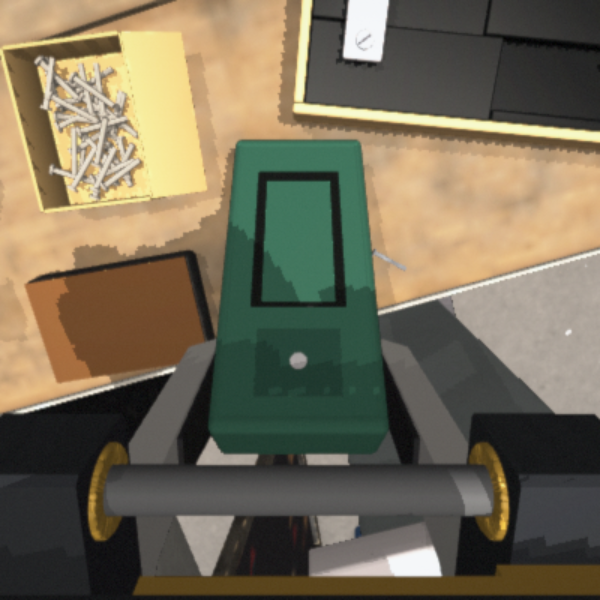

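View pics/s10c.png

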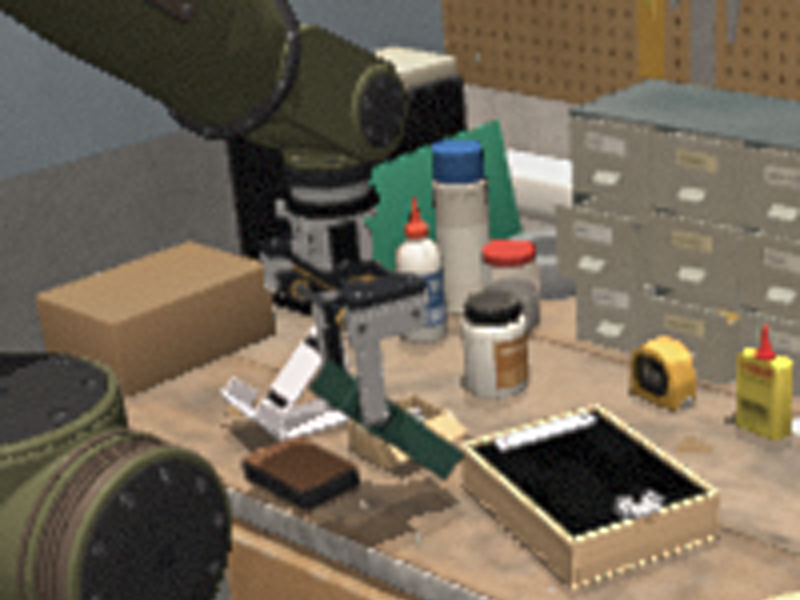

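Request:
carry_out(
  deltas=[
    [[0.8, 0, 0], 0, 0.55],
    [[1.6, 0, 0], 0, 0.55],
    [[1.6, 0, 0], 0, 0.55],
    [[0.8, 0, 0], 0, 0.55],
    [[0, 0, 0], 0, 0.55],
  ],
  grip_force=6,
)

```text
clock: 16.05
eef_pos: [415.4, 88.9, 135.5]
eef_rot: [-3.141, -0.001, -0.288]
wrist_force: [-0.4, 0.8, -3.9]
finger_gap: 60.1
```

Request:
carry_out(
  deltas=[
    [[0, 0, 0], 0, 0.55],
    [[0, 0, 0], 0, 0.55],
    [[0, 0, 0], 0, 0.55],
  ],
  grip_force=5,
)

```text
clock: 16.3
eef_pos: [413.6, 89.5, 135.5]
eef_rot: [3.142, 0.0, -0.286]
wrist_force: [-1.2, 0.4, -2.6]
finger_gap: 59.9
```

```bash
cat >> tr.py <<'E'
def mt(tag):
    """tilt of green surfaces in tool frame (x tool, z up relative to TCP)"""
    z=np.load(f"pics/{tag}.npz"); p,d,c=load(tag); pos,Rm,s=tool()
    T=(cloud(d,c)-pos)@Rm; hsv=cv2.cvtColor(p,cv2.COLOR_RGB2HSV)
    m=(d>0)&(hsv[...,0]>65)&(hsv[...,0]<95)&(hsv[...,1]>60)&(abs(T[...,1])<26)&(d<420)&(abs(T[...,0])<130)
    q=T[m]; x,h=q[:,0],-q[:,2]; print('n',len(q),'x',np.percentile(x,[1,50,99]).round(1),'h',np.percentile(h,[1,50,99]).round(1))
    # RANSAC lines
    rng=np.random.default_rng(0); idx=np.arange(len(q))
    for k in range(2):
        best=0
        for _ in range(400):
            i,j=rng.choice(idx,2); v=np.array([x[j]-x[i],h[j]-h[i]]); L=np.hypot(*v)
            if L<8: continue
            n=np.array([-v[1],v[0]])/L; r=np.abs((x[idx]-x[i])*n[0]+(h[idx]-h[i])*n[1]); g=r<1.5
            if g.sum()>best: best=g.sum(); bi=idx[g]; 
        X=np.c_[x[bi],h[bi]]; mu=X.mean(0); w=np.linalg.svd(X-mu,full_matrices=False)[2][0]; 
        if w[0]<0:w=-w
        print(' line n',best,'dir angle below horiz',np.degrees(np.arctan2(-w[1],w[0])).round(1),'mid',mu.round(1),'ext',np.percentile((X-mu)@w,[1,99]).round(1),'dist from grip',round(float((mu-[0,-3])@[-w[1],w[0]]),1))
        idx=np.setdiff1d(idx,bi)
        if len(idx)<300: break
E
python3 - <<'E'
from tr import *
snap('wrist','w11'); mt('w11'); s=tool()[2]; print(tool()[0],s['wrist_force'],s['finger_gap'])
E
```

```text
n 13715 x [-25.2   8.   44.8] h [-103.8    0.9   20.5]
 line n 10150 dir angle below horiz 70.3 mid [ 16.6 -23.5] ext [-47.   86.3] dist from grip 8.7
 line n 3512 dir angle below horiz -19.5 mid [-12.9  16.1] ext [-14.   12.3] dist from grip 22.3
[413.68852494  89.5550877  135.49106647] [ 0.70449965  0.39284565 -2.71945947] 59.93290905915765
```

Request:
carry_out(
  deltas=[
    [[0, 0, 0.3], 0, 0.55],
    [[0, 0, 0.3], 0, 0.55],
    [[0, 0, 0.3], 0, 0.55],
    [[0, 0, 0.2], 0, 0.55],
    [[0, 0, 0], 0, 0.55],
  ],
  grip_force=6,
)

```text
clock: 16.77
eef_pos: [413.9, 89.4, 124.0]
eef_rot: [3.141, 0.001, -0.287]
wrist_force: [0.3, -0.1, -2.4]
finger_gap: 60.2
```

Request:
carry_out(
  deltas=[
    [[0, 0, 0.1], 0, 0.55],
    [[0, 0, 0.1], 0, 0.55],
    [[0, 0, 0], 0, 0.55],
  ],
)

```text
clock: 17.02
eef_pos: [414.6, 89.4, 123.0]
eef_rot: [-3.141, -0.001, -0.287]
wrist_force: [-1.7, -0.7, 4.3]
finger_gap: 59.9
```

Request:
carry_out(
  deltas=[
    [[0.3, 0, -0.03], 0, 0.55],
    [[0.4, 0, -0.04], 0, 0.55],
    [[0.4, 0, -0.03], 0, 0.55],
    [[0.4, 0, -0.02], 0, 0.55],
    [[0.4, 0, 0], 0, 0.55],
    [[0, 0, 0], 0, 0.55],
  ],
)

```text
clock: 17.52
eef_pos: [433.1, 83.8, 123.6]
eef_rot: [-3.142, -0.0, -0.287]
wrist_force: [0.2, 0.0, 1.3]
finger_gap: 59.8
```

Run:
```python
from tr import *
snap('wrist','w12'); mt('w12'); s=tool()[2]; print(tool()[0],s['wrist_force'],s['finger_gap'])
```

```text
n 12036 x [-20.9   5.8  26.3] h [-101.6    7.7   22.2]
 line n 8262 dir angle below horiz 78.9 mid [ 11.1 -20.4] ext [-43.5  84.7] dist from grip 7.5
 line n 3710 dir angle below horiz -10.8 mid [-10.   19.7] ext [-11.7  10.8] dist from grip 24.2
[432.8069581   83.87210484 123.59604482] [-0.11919969 -0.9050379   1.64933425] 60.217746187927254
```

Request:
carry_out(
  deltas=[
    [[0.4, 0, 0.0], 0, 0.55],
    [[0.4, 0, 0.02], 0, 0.55],
    [[0.4, 0, 0.03], 0, 0.55],
    [[0.4, 0, 0.03], 0, 0.55],
    [[0.4, 0, 0.03], 0, 0.55],
    [[0.3, 0, 0.03], 0, 0.55],
    [[0, 0, 0], 0, 0.55],
  ],
)

```text
clock: 18.15
eef_pos: [454.7, 77.3, 121.9]
eef_rot: [3.141, 0.0, -0.287]
wrist_force: [1.1, -0.1, -3.3]
finger_gap: 59.8
```

Run:
```python
from tr import *
snap('wrist','w13'); mt('w13'); s=tool()[2]; print(tool()[0],s['wrist_force'],s['finger_gap'])
```

```text
n 10123 x [-19.1   5.    7.8] h [-101.    17.9   22.1]
 line n 5832 dir angle below horiz 88.5 mid [  5.9 -16.9] ext [-38.3  90.1] dist from grip 5.6
 line n 4245 dir angle below horiz -1.2 mid [-8.  20.9] ext [-11.4  10.8] dist from grip 24.0
[454.48449343  77.41297041 121.93647633] [-0.67576309 -0.0332146  -2.7922677 ] 59.510554475192166
```

Request:
carry_out(
  deltas=[
    [[0.2, 0, 0.15], 0, 0.55],
    [[0.3, 0, 0.1], 0, 0.55],
    [[0, 0, 0], 0, 0.55],
  ],
)

```text
clock: 18.45
eef_pos: [459.8, 76.0, 120.2]
eef_rot: [-3.141, -0.001, -0.287]
wrist_force: [-1.2, -0.4, 4.8]
finger_gap: 59.9
```

Request:
carry_out(
  deltas=[
    [[0.3, 0, 0.05], 0, 0.55],
    [[0.3, 0, 0.05], 0, 0.55],
    [[0.4, 0, 0.03], 0, 0.55],
    [[0.4, 0, 0.03], 0, 0.55],
    [[0.4, 0, 0.06], 0, 0.55],
    [[0.4, 0, 0.08], 0, 0.55],
    [[0, 0, 0], 0, 0.55],
  ],
)

```text
clock: 19.03
eef_pos: [480.8, 69.7, 116.5]
eef_rot: [3.142, -0.0, -0.287]
wrist_force: [-0.3, 0.6, 1.2]
finger_gap: 60.5
```

Run:
```python
from tr import *
snap('wrist','w14'); mt('w14'); s=tool()[2]; print(tool()[0],s['wrist_force'],s['finger_gap'])
```

```text
n 7249 x [-19.9  -4.2   5.6] h [-84.9  23.   27.3]
 line n 4610 dir angle below horiz 15.4 mid [-4.9 24.3] ext [-10.3  11. ] dist from grip 25.1
 line n 2020 dir angle below horiz -76.8 mid [ -4.1 -17. ] ext [-87.1  37.8] dist from grip 0.8
[480.54332777  69.73258022 116.48952306] [ 0.48840414  0.01625829 -0.08927301] 60.21988943785568
```

Request:
carry_out(
  deltas=[
    [[0.4, 0, 0.12], 0, 0.55],
    [[0.4, 0, 0.12], 0, 0.55],
    [[0.4, 0, 0.13], 0, 0.55],
    [[0.4, 0, 0.14], 0, 0.55],
    [[0.4, 0, 0.16], 0, 0.55],
    [[0.4, 0, 0.17], 0, 0.55],
    [[0.4, 0, 0.18], 0, 0.55],
    [[0, 0, 0], 0, 0.55],
  ],
)

```text
clock: 19.75
eef_pos: [507.5, 61.7, 106.0]
eef_rot: [3.141, 0.0, -0.287]
wrist_force: [-1.5, 0.4, -2.1]
finger_gap: 60.4
```

Run:
```python
from tr import *
snap('wrist','w15'); mt('w15'); s=tool()[2]; print(tool()[0],s['wrist_force'],s['finger_gap'])
```

```text
n 4993 x [-13.   -4.5   4.3] h [16.8 24.3 30.2]
 line n 4819 dir angle below horiz 34.5 mid [-4.4 24.3] ext [-10.   10.8] dist from grip 20.0
[507.24241868  61.84441592 106.1813405 ] [-1.95703963 -0.29072924 -1.33266912] 60.31444218562556
```

Run:
```python
from tr import *
p,d,c=load('w15'); cv2.imwrite('pics/w15c.png',cv2.resize(p[100:400,160:480,::-1],None,fx=1.9,fy=1.9))
p,d,c=snap('scene','s15'); cv2.imwrite('pics/s15c.png',cv2.resize(p[140:250,200:340,::-1],None,fx=5.5,fy=5.5,interpolation=cv2.INTER_CUBIC)[:600])
```

```text
(no output)
```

View pics/w15c.png

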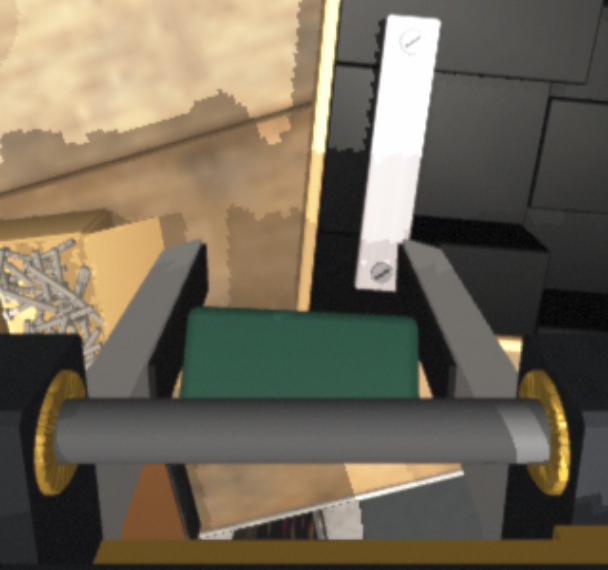

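View pics/s15c.png

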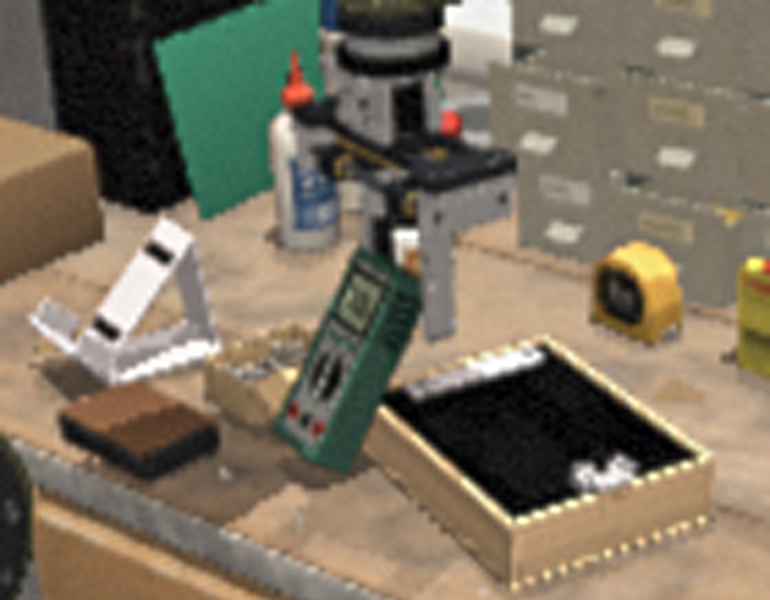

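Request:
carry_out(
  deltas=[
    [[-0.3, 0, -0.15], 0, 0.55],
    [[-0.4, 0, -0.2], 0, 0.55],
    [[-0.4, 0, -0.2], 0, 0.55],
    [[-0.4, 0, -0.18], 0, 0.55],
    [[-0.4, 0, -0.16], 0, 0.55],
    [[-0.4, 0, -0.15], 0, 0.55],
    [[-0.4, 0, -0.15], 0, 0.55],
    [[0, 0, 0], 0, 0.55],
  ],
)

```text
clock: 20.52
eef_pos: [480.8, 69.8, 118.8]
eef_rot: [-3.141, -0.0, -0.287]
wrist_force: [-0.9, -0.1, -1.1]
finger_gap: 60.0
```

Run:
```python
from tr import *
snap('wrist','w16'); mt('w16'); s=tool()[2]; print(tool()[0],s['wrist_force'],s['finger_gap'])
p,d,c=snap('scene','s16'); cv2.imwrite('pics/s16c.png',cv2.resize(p[140:250,200:340,::-1],None,fx=5.5,fy=5.5,interpolation=cv2.INTER_CUBIC)[:600])
```

```text
n 6994 x [-24.6  -7.2   1.4] h [-90.1  20.5  24.8]
 line n 4275 dir angle below horiz 15.6 mid [-7.7 21.9] ext [-9.9  9.8] dist from grip 21.9
 line n 2589 dir angle below horiz -76.5 mid [ -7.7 -20. ] ext [-84.1  38.6] dist from grip 3.6
[481.04422037  69.71372744 118.71230191] [-0.18315117  0.45002368 -1.29013241] 59.60515621283144
```

View pics/s16c.png

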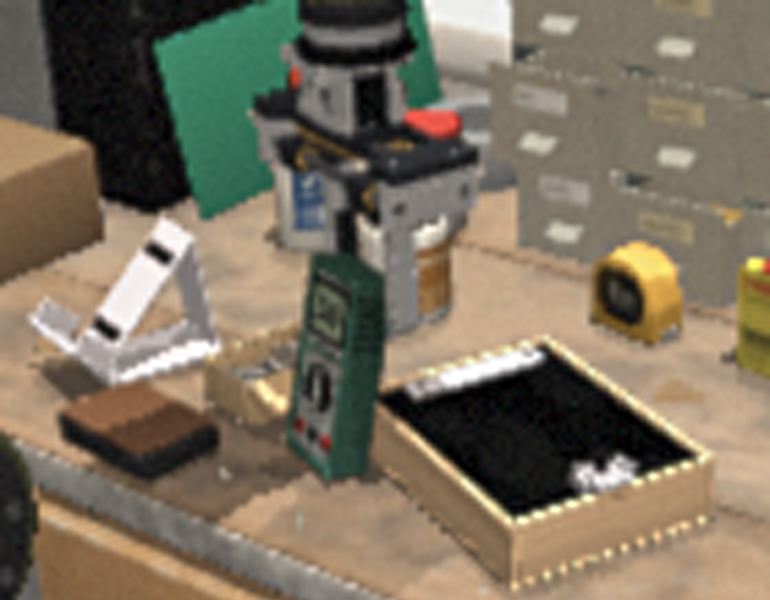

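Request:
carry_out(
  deltas=[
    [[-0.4, 0, -0.08], 0, 0.55],
    [[-0.4, 0, -0.06], 0, 0.55],
    [[-0.4, 0, -0.05], 0, 0.55],
    [[-0.4, 0, -0.03], 0, 0.55],
    [[-0.4, 0, 0.0], 0, 0.55],
    [[-0.4, 0, 0.0], 0, 0.55],
    [[-0.4, 0, 0.03], 0, 0.55],
    [[0, 0, 0.0], 0, 0.55],
  ],
)

```text
clock: 21.28
eef_pos: [453.8, 77.8, 120.5]
eef_rot: [-3.141, -0.0, -0.287]
wrist_force: [-0.4, 2.1, 4.5]
finger_gap: 59.9
```

Run:
```python
from tr import *
snap('wrist','w17'); mt('w17'); s=tool()[2]; print(tool()[0],s['wrist_force'],s['finger_gap'])
p,d,c=snap('scene','s17'); cv2.imwrite('pics/s17c.png',cv2.resize(p[140:250,200:340,::-1],None,fx=5.5,fy=5.5,interpolation=cv2.INTER_CUBIC)[:600])
```

```text
n 9270 x [-18.5  -1.9  -0.3] h [-107.8   10.6   23.2]
 line n 6121 dir angle below horiz -89.3 mid [ -1.5 -20.5] ext [-88.4  42.7] dist from grip 1.3
 line n 3070 dir angle below horiz 0.9 mid [-10.9  22.1] ext [-8.   7.7] dist from grip 24.9
[454.03229818  77.7569705  120.50075151] [-0.09579775  1.33131699  4.25782028] 59.50150931280685
```

View pics/s17c.png

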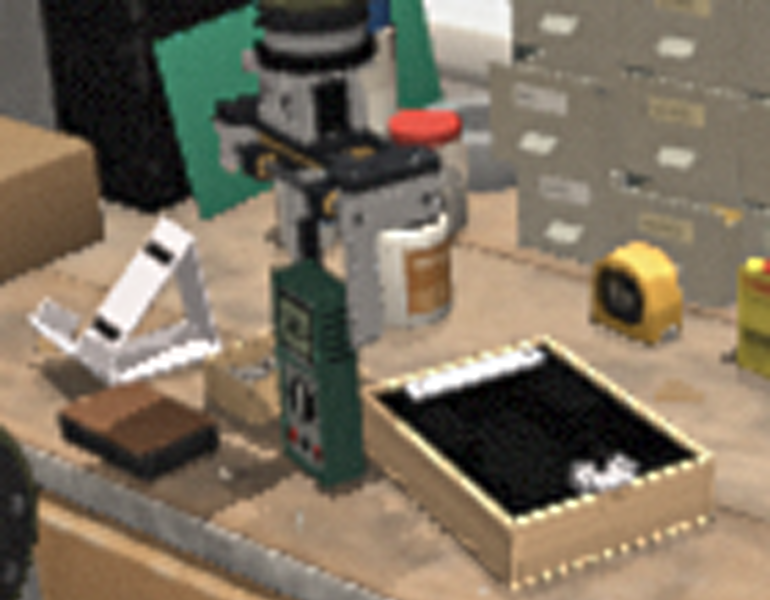

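Request:
carry_out(
  deltas=[
    [[0, 0, -0.03], 0, 0.62],
    [[0, 0, 0], 0, 0.66],
    [[0, 0, 0], 0, 0.72],
    [[0, 0, 0], 0, 0.75],
    [[0, 0, 0], 0, 0.75],
  ],
)

```text
clock: 21.8
eef_pos: [454.3, 77.4, 120.4]
eef_rot: [3.141, 0.0, -0.287]
wrist_force: [0.1, -1.0, -0.5]
finger_gap: 70.3
```

Run:
```python
from tr import *
p,d,c=snap('wrist','w18'); mt('w18'); s=tool()[2]; print(tool()[0],s['wrist_force'],s['finger_gap'])
cv2.imwrite('pics/w18c.png',cv2.resize(p[100:400,160:480,::-1],None,fx=1.9,fy=1.9))
```

```text
n 9187 x [-18.2  -2.4  -0.9] h [-109.     9.5   23.2]
 line n 6220 dir angle below horiz -89.5 mid [ -2.1 -20.9] ext [-89.1  43.1] dist from grip 1.9
 line n 2885 dir angle below horiz 0.9 mid [-11.1  22.1] ext [-7.6  7.2] dist from grip 24.9
[454.31076571  77.42687738 120.4674749 ] [-0.13275393 -1.24366873 -0.10487823] 70.54913097711025
```

View pics/w18c.png

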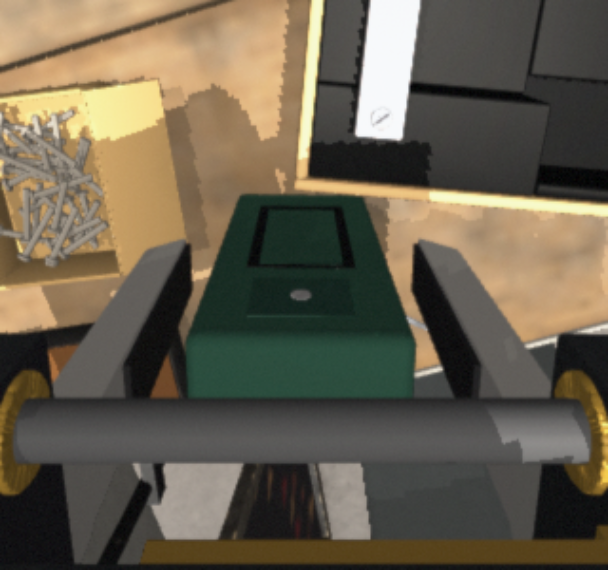

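Request:
carry_out(
  deltas=[
    [[-0.4, 0, 0], 0, 0.75],
    [[-0.5, 0, 0], 0, 0.75],
    [[-0.5, 0, 0], 0, 0.75],
    [[-0.4, 0, 0], 0, 0.75],
    [[0, 0, 0], 0, 0.75],
    [[0, 0, 0], 0, 0.62],
    [[0, 0, 0], 0, 0.55],
    [[0, 0, 0], 0, 0.5],
    [[0, 0, 0], 0, 0.5],
  ],
  grip_force=15,
)

```text
clock: 22.6
eef_pos: [437.3, 82.6, 120.7]
eef_rot: [-3.141, -0.0, -0.287]
wrist_force: [-0.9, 0.4, 2.1]
finger_gap: 59.7
```

Run:
```python
from tr import *
p,d,c=snap('wrist','w19'); mt('w19'); s=tool()[2]; print(tool()[0],s['wrist_force'],s['finger_gap'])
```

```text
n 10996 x [-14.4  12.6  16. ] h [-106.6   21.1   23.1]
 line n 6155 dir angle below horiz 1.0 mid [ 1.  21.8] ext [-15.6  14.4] dist from grip 24.8
 line n 4759 dir angle below horiz -89.6 mid [ 15.2 -24.5] ext [-86.2  44.2] dist from grip -15.3
[437.26091275  82.61157395 120.69595949] [-0.41636281  0.2907649   2.48880224] 60.16602603805554
```

Request:
carry_out(
  deltas=[
    [[0.3, 0, -0.02], 0, 0.5],
    [[0.4, 0, -0.03], 0, 0.5],
    [[0.4, 0, -0.02], 0, 0.5],
    [[0.4, 0, 0.0], 0, 0.5],
    [[0.5, 0, 0.02], 0, 0.5],
    [[0.5, 0, 0.04], 0, 0.5],
    [[0.5, 0, 0.06], 0, 0.5],
    [[0.5, 0, 0.08], 0, 0.5],
    [[0.5, 0, 0.1], 0, 0.5],
    [[0, 0, 0], 0, 0.5],
  ],
)

```text
clock: 23.48
eef_pos: [476.1, 71.0, 117.9]
eef_rot: [3.141, 0.0, -0.287]
wrist_force: [0.5, -0.0, -1.4]
finger_gap: 59.7
```

Run:
```python
from tr import *
p,d,c=snap('wrist','w20'); mt('w20'); s=tool()[2]; print(tool()[0],s['wrist_force'],s['finger_gap'])
```

```text
n 8077 x [-15.1   0.2  13.7] h [-66.1  22.   27.6]
 line n 6795 dir angle below horiz 18.4 mid [-0.4 22.7] ext [-15.   14.9] dist from grip 24.3
 line n 1113 dir angle below horiz -72.2 mid [  3.4 -15.9] ext [-76.8  33.8] dist from grip -7.2
[475.88292193  71.07691764 117.9447752 ] [-0.19410742  0.61553655 -3.04112574] 59.90194624099401
```

Request:
carry_out(
  deltas=[
    [[-0.4, 0, -0.1], 0, 0.5],
    [[-0.5, 0, -0.1], 0, 0.5],
    [[-0.5, 0, -0.08], 0, 0.5],
    [[-0.5, 0, -0.06], 0, 0.5],
    [[-0.5, 0, -0.02], 0, 0.5],
    [[-0.5, 0, 0.0], 0, 0.5],
    [[-0.4, 0, 0.05], 0, 0.5],
    [[0, 0, 0.05], 0, 0.5],
    [[0, 0, 0], 0, 0.5],
  ],
  grip_force=8,
)

```text
clock: 24.28
eef_pos: [443.7, 80.7, 120.9]
eef_rot: [-3.142, -0.0, -0.287]
wrist_force: [0.6, -0.6, -3.6]
finger_gap: 60.4
```

Run:
```python
from tr import *
p,d,c=snap('wrist','w21'); mt('w21'); s=tool()[2]; print(tool()[0],s['wrist_force'],s['finger_gap'])
```

```text
n 8164 x [-15.8  -0.3  13.3] h [-73.9  22.   27.5]
 line n 6801 dir angle below horiz 18.1 mid [-0.9 22.7] ext [-15.   14.9] dist from grip 24.2
 line n 1212 dir angle below horiz -72.3 mid [  2.3 -18.4] ext [-84.7  36.5] dist from grip -6.8
[443.88795028  80.64278088 120.92181012] [ 0.23182263  0.12131883 -3.07424848] 59.81460549316878
```

Request:
carry_out(
  deltas=[
    [[0, 0, 0.2], 0, 0.5],
    [[0, 0, 0.2], 0, 0.5],
    [[0.2, 0, 0.05], 0, 0.5],
    [[0.4, 0, 0.1], 0, 0.5],
    [[0.4, 0, 0.12], 0, 0.5],
    [[0.4, 0, 0.12], 0, 0.5],
    [[0.4, 0, 0.13], 0, 0.5],
    [[0.4, 0, 0.14], 0, 0.5],
    [[0.4, 0, 0.16], 0, 0.5],
    [[0.4, 0, 0.18], 0, 0.5],
    [[0, 0, 0], 0, 0.5],
  ],
)

```text
clock: 25.25
eef_pos: [473.1, 71.9, 106.5]
eef_rot: [3.141, 0.0, -0.287]
wrist_force: [0.1, -0.4, -2.3]
finger_gap: 60.2
```

Run:
```python
from tr import *
p,d,c=snap('wrist','w22'); mt('w22'); s=tool()[2]; print(tool()[0],s['wrist_force'],s['finger_gap'])
p,d,c=snap('scene','s22'); cv2.imwrite('pics/s22c.png',cv2.resize(p[140:250,200:340,::-1],None,fx=5.5,fy=5.5,interpolation=cv2.INTER_CUBIC)[:600])
```

```text
n 7281 x [-11.6   1.4  14.5] h [13.8 23.3 30.8]
 line n 7037 dir angle below horiz 32.0 mid [ 1.6 23.1] ext [-14.8  15.5] dist from grip 23.0
[472.83612891  71.93523601 106.58627521] [ 0.24751536  0.49728049 -2.80716389] 60.31140858487675
```

View pics/s22c.png

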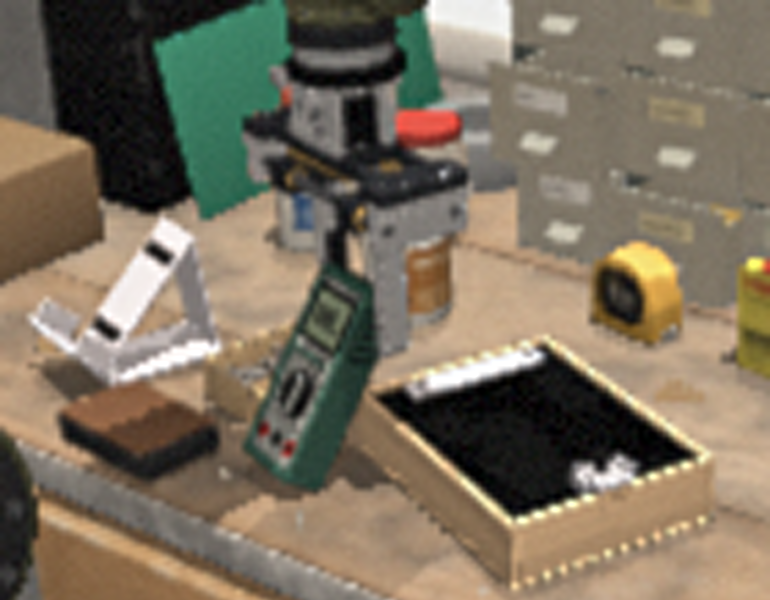

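Request:
carry_out(
  deltas=[
    [[0.4, 0, 0.22], 0, 0.5],
    [[0.4, 0, 0.22], 0, 0.5],
    [[0.4, 0, 0.24], 0, 0.5],
    [[0.4, 0, 0.26], 0, 0.5],
    [[0.4, 0, 0.28], 0, 0.5],
    [[0.4, 0, 0.3], 0, 0.5],
    [[0.2, 0, 0.2], 0, 0.5],
    [[0, 0, 0], 0, 0.5],
  ],
)

```text
clock: 26.02
eef_pos: [498.0, 64.6, 89.4]
eef_rot: [3.142, -0.0, -0.287]
wrist_force: [0.8, -0.0, -1.9]
finger_gap: 60.1
```

Run:
```python
from tr import *
p,d,c=snap('wrist','w23'); mt('w23'); s=tool()[2]; print(tool()[0],s['wrist_force'],s['finger_gap'])
```

```text
n 7199 x [-13.7   2.4  14. ] h [10.9 23.5 32.7]
 line n 6699 dir angle below horiz 45.4 mid [ 3.2 22.8] ext [-14.2  15.9] dist from grip 20.4
 line n 341 dir angle below horiz -48.9 mid [-10.6  28.9] ext [-16.9   7.1] dist from grip 29.0
[497.66680855  64.69538172  89.45360672] [ 0.83341972 -0.68694917 -2.70776417] 59.828063382326754
```

Request:
carry_out(
  deltas=[
    [[0, 0, 0], 0, 0.5],
    [[0, 0, -0.2], 0, 0.5],
    [[0, 0, -0.5], 0, 0.5],
    [[0, 0, -1], 0, 0.5],
    [[0, 0, -1.5], 0, 0.5],
    [[0, 0, -2], 0, 0.5],
    [[0, 0, -2], 0, 0.5],
    [[0, 0, -2], 0, 0.5],
    [[0, 0, -1.5], 0, 0.5],
    [[0, 0, -1], 0, 0.5],
    [[0, 0, -0.5], 0, 0.5],
    [[0, 0, 0], 0, 0.5],
  ],
  grip_force=20,
)

```text
clock: 27.07
eef_pos: [497.7, 64.8, 212.7]
eef_rot: [-3.141, -0.001, -0.287]
wrist_force: [-0.0, 0.5, -3.6]
finger_gap: 59.9
```

Run:
```python
from tr import *
from scipy.optimize import least_squares
p,d,c=snap('wrist','w24'); mt('w24'); s=tool()[2]; print(tool()[0],s['eef_rot'],s['wrist_force'],s['finger_gap'],s['joints'])
p,d,c=load('w1'); P=cloud(d,c); m=np.zeros(d.shape,bool); m[140:236,335:399]=1; m&=(P[...,2]>14)&(P[...,2]<110); Q=P[m]; Q[:,2]-=2.35
s2=2**-.5; f=lambda u,lo,hi: np.maximum(0,np.maximum(lo-u,u-hi))
def res(v):
    x,y,th=v; cs,sn=np.cos(th),np.sin(th)
    q=Q-[x,y,0]; l=np.c_[q[:,0]*cs+q[:,1]*sn,-q[:,0]*sn+q[:,1]*cs,q[:,2]]
    a=(l[:,0]+43)*s2+(l[:,2]-18)*s2; b=-(l[:,0]+43)*s2+(l[:,2]-18)*s2
    D1=np.sqrt(b**2+f(a,0,114)**2+f(l[:,1],-24,24)**2)
    D2=np.sqrt(a**2+f(b,0,38)**2+f(l[:,1],-36,36)**2)
    D3=np.sqrt(f(a,0,16)**2+f(b,0,38)**2+f(abs(l[:,1]),33,36)**2)
    return np.minimum(np.minimum(D1,D2),D3)
r=least_squares(res,[476.7,305.2,-.286],loss='soft_l1',f_scale=1.); v=r.x; print(v,np.degrees(v[2]),np.percentile(r.fun,[50,90,97]))
b=2.35
pts=lambda L:[(-43+(a-n)*s2,y,18+(a+n)*s2+b) for a,n,y in L]
polys=[pts([(0,0,-24),(114,0,-24),(114,0,24),(0,0,24)]),pts([(0,0,-36),(0,38,-36),(0,38,36),(0,0,36)]),pts([(0,0,-33),(16,0,-33),(16,38,-33),(0,38,-33)]),pts([(0,0,33),(16,0,33),(16,38,33),(0,38,33)])]
for tag,box,ff in (('w1',(310,120,430,250),4.5),('t3',(170,205,230,270),8)):
    p,d,c=load(tag); x0,y0,x1,y1=box
    im=cv2.resize(p[y0:y1,x0:x1,::-1],None,fx=ff,fy=ff,interpolation=cv2.INTER_CUBIC)
    for L in polys:
        k=((proj(tw(L,v),c)-[x0,y0]+.5)*ff-.5).round().astype(int); cv2.polylines(im,[k.reshape(-1,1,2)],True,(0,0,255),1)
    cv2.imwrite(f'pics/st_{tag}.png',im)
```

```text
n 7158 x [-13.1   2.3  13.9] h [12.3 24.7 33.7]
 line n 6696 dir angle below horiz 45.3 mid [ 3.1 24. ] ext [-14.1  15.8] dist from grip 21.2
 line n 333 dir angle below horiz -49.1 mid [-10.8  30. ] ext [-17.8   7. ] dist from grip 29.7
[497.4257566  64.807902  211.6741303] [-3.14155353e+00 -8.98911340e-05 -2.86742491e-01] [ 0.03638371  0.55245526 -3.08095692] 59.72836780468311 [5.65264740e-02 2.06192701e-01 1.67615376e+00 6.92323259e-06
 1.25914837e+00 1.91406317e+00]
[ 4.76787130e+02  3.05392322e+02 -2.82154408e-01] -16.16625676506395 [0.47877872 1.30934657 2.18759209]
```

View pics/st_w1.png

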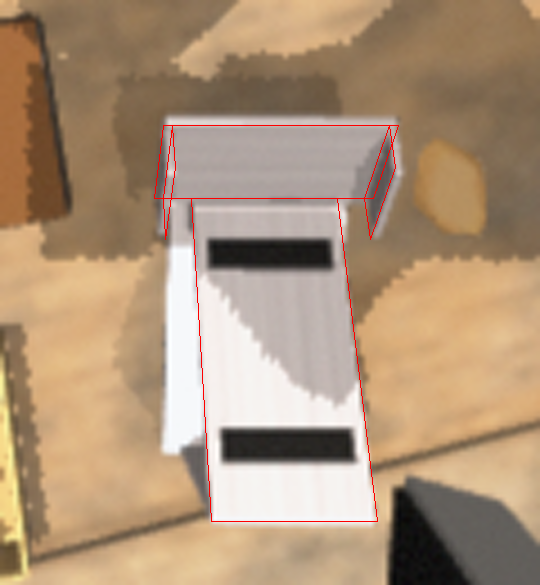

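View pics/st_t3.png

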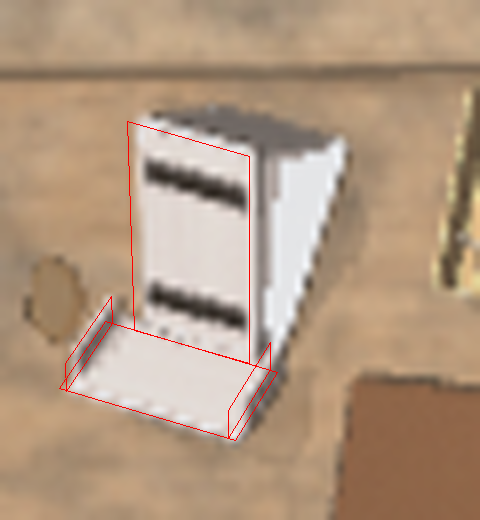

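Request:
carry_out(
  deltas=[
    [[-0.2, -1, 0], 0, 0.5],
    [[-0.4, -1.8, 0], 0, 0.5],
    [[-0.5, -2.4, 0], 0, 0.5],
    [[-0.5, -2.4, 0], 0, 0.5],
    [[-0.5, -2.4, 0], 0, 0.5],
    [[-0.5, -2.4, 0], 0, 0.5],
    [[-0.5, -2.4, 0], 0, 0.5],
    [[-0.5, -2.4, 0], 0, 0.5],
    [[-0.5, -2.4, 0], 0, 0.5],
    [[-0.4, -1.8, 0.3], 0, 0.5],
    [[-0.2, -1.1, 0.8], 0, 0.5],
    [[0, -0.1, 1.2], 0, 0.5],
    [[0, 0, 1.2], 0, 0.5],
    [[0, 0, 1], 0, 0.5],
    [[0, 0, 0.6], 0, 0.5],
    [[0, 0, 0], 0, 0.5],
    [[0, 0, 0], 0, 0.5],
  ],
)

```text
clock: 28.53
eef_pos: [516.5, 294.3, 160.6]
eef_rot: [3.141, 0.0, -0.288]
wrist_force: [0.3, -0.6, -2.5]
finger_gap: 59.9
```

```bash
cat >> tr.py <<'E'
ST=(476.9,306.0,np.radians(-16.3))
def hs():
    p,Rm,s=tool(); c,sn=np.cos(ST[2]),np.sin(ST[2]); d=p[:2]-ST[:2]
    print('stand xyz',round(d@[c,sn],1),round(d@[-sn,c],1),round(p[2],1),'yaw',np.degrees(s['eef_rot'][2]).round(2),'F',s['wrist_force'].round(1),'gap',round(s['finger_gap'],1),'t',s['clock'])
E
python3 - <<'E'
from tr import *
p,d,c=snap('wrist','w25'); mt('w25'); hs()
cv2.imwrite('pics/w25c.png',cv2.resize(p[0:400,120:520,::-1],None,fx=1.5,fy=1.5))
p,d,c=snap('scene','s25'); cv2.imwrite('pics/s25c.png',cv2.resize(p[130:240,170:310,::-1],None,fx=5.5,fy=5.5,interpolation=cv2.INTER_CUBIC)[:600])
p,d,c=snap('top','t25'); cv2.imwrite('pics/t25c.png',cv2.resize(p[195:275,150:250,::-1],None,fx=6,fy=6,interpolation=cv2.INTER_CUBIC)[:600])
E
```

```text
n 7240 x [-16.    2.   13.7] h [10.2 23.  32.1]
 line n 6729 dir angle below horiz 45.6 mid [ 2.9 22.3] ext [-14.3  15.9] dist from grip 19.7
 line n 380 dir angle below horiz -49.2 mid [-11.2  28.3] ext [-18.7   4.3] dist from grip 28.9
stand xyz 41.4 0.1 161.2 yaw -16.47 F [-0.4 -0.2 -4.1] gap 59.6 t 28.5833
```

View pics/w25c.png

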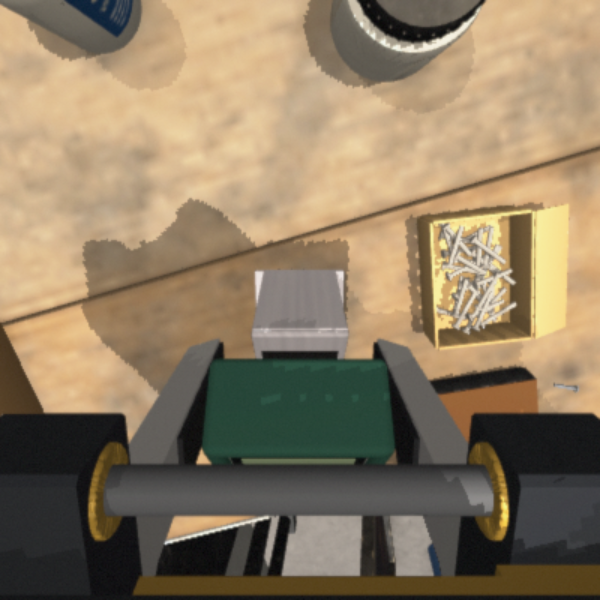

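View pics/s25c.png

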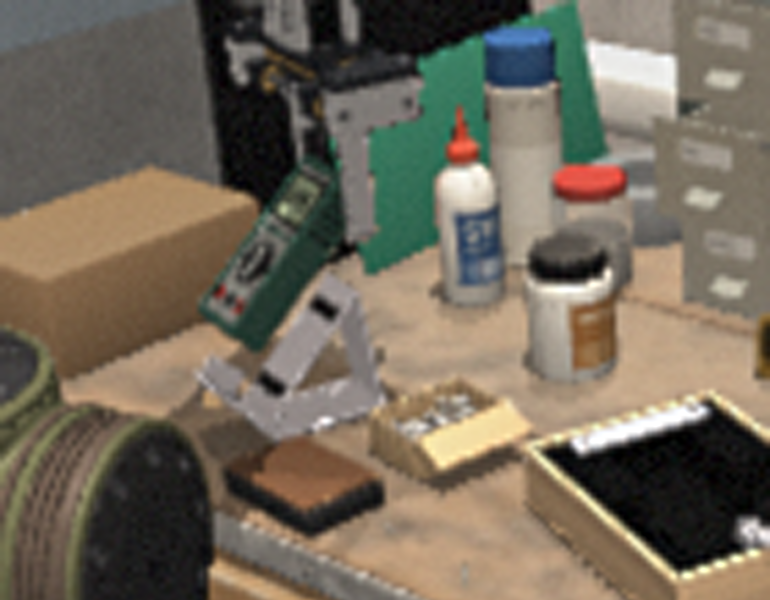

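View pics/t25c.png

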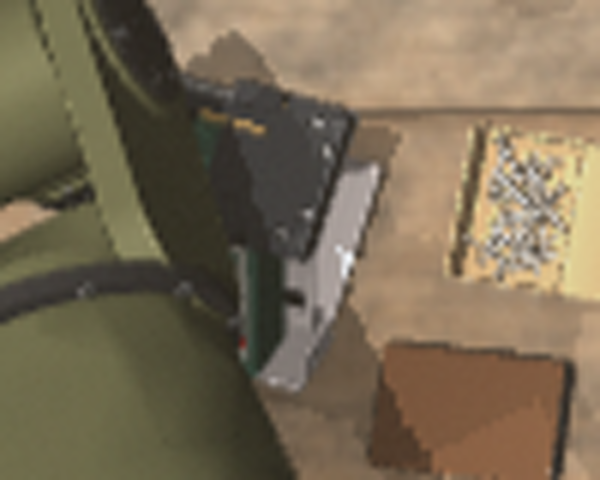

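Run:
```python
from tr import *
p,d,c=load('w25'); 
cv2.imwrite('pics/w25d.png',cv2.resize(p[170:320,250:390,::-1],None,fx=4.2,fy=4.2,interpolation=cv2.INTER_CUBIC)[:600])
P=cloud(d,c); pos,Rm,s=tool(); T=(P-pos)@Rm
g=cv2.cvtColor(p,cv2.COLOR_RGB2GRAY).astype(float)
for r in (215,218,221,232,234):
    m=(T[r,:,2]<160)&(d[r]>0); cols=np.where(m&(np.arange(640)>270)&(np.arange(640)<370))[0]
    z=T[r,cols]; print(r,[(k,*T[r,k].round(1)) for k in (cols[0],cols[-1])] if len(cols) else None)
for r in range(214,236,3): print(r,g[r,284:292].astype(int),g[r,346:356].astype(int))
```

```text
215 [(np.int64(271), np.float64(-30.5), np.float64(-49.8), np.float64(159.6)), (np.int64(367), np.float64(-30.2), np.float64(51.2), np.float64(158.5))]
218 [(np.int64(271), np.float64(-33.6), np.float64(-49.8), np.float64(158.9)), (np.int64(368), np.float64(-33.8), np.float64(52.5), np.float64(159.2))]
221 [(np.int64(271), np.float64(-36.8), np.float64(-49.9), np.float64(158.5)), (np.int64(369), np.float64(-37.0), np.float64(53.6), np.float64(158.8))]
232 [(np.int64(272), np.float64(-49.2), np.float64(-49.3), np.float64(158.5)), (np.int64(369), np.float64(6.9), np.float64(29.8), np.float64(17.1))]
234 [(np.int64(271), np.float64(-51.9), np.float64(-50.6), np.float64(159.6)), (np.int64(369), np.float64(5.6), np.float64(29.9), np.float64(17.3))]
214 [124 124 124 125 124 128 129 130] [133 132 133 131 124 147 154 157 157 155]
217 [124 124 123 123 119 127 128 120] [132 133 133 133 133 132 154 157 161 164]
220 [119 118 116 119 147 166 171 171] [164 163 162 151 154 151 138 157 159 162]
223 [123 122 120 121 161 173 174 175] [180 181 179 176 175 168 148 153 155 154]
226 [123 124 120 121 133 141 140 140] [144 144 144 141 141 141 157 161 164 163]
229 [116 115 114 112 108 131 140 141] [145 145 142 140 137 143 160 164 164 165]
232 [119 121 120 120 121 125 139 140] [143 141 140 139 137 155 160 160 161 161]
235 [126 126 127 127 128 128 132 139] [137 142 140 141 154 159 161 164 166 170]
```

View pics/w25d.png

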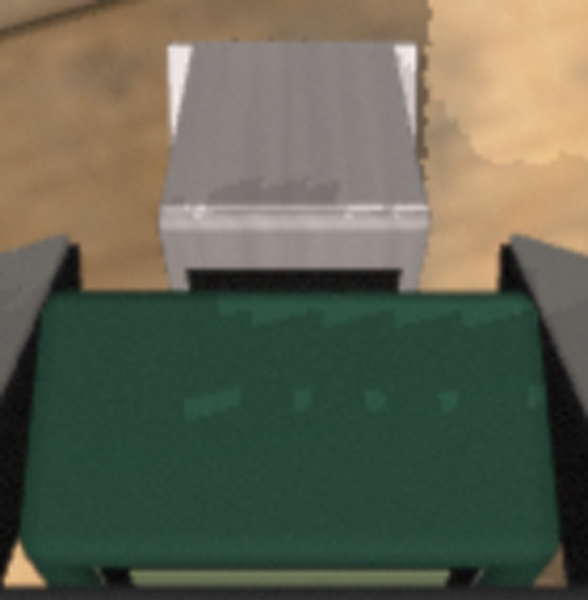

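Request:
carry_out(
  deltas=[
    [[0, 0.07, 0.3], 0, 0.5],
    [[0, 0, 0.6], 0, 0.5],
    [[0, 0, 0.8], 0, 0.5],
    [[0, 0, 0.8], 0, 0.5],
    [[0, 0, 0.7], 0, 0.5],
    [[0, 0, 0.5], 0, 0.5],
    [[0, 0, 0.3], 0, 0.5],
    [[0, 0, 0], 0, 0.5],
  ],
)

```text
clock: 29.35
eef_pos: [515.9, 294.1, 119.8]
eef_rot: [3.141, 0.001, -0.287]
wrist_force: [0.1, 1.0, -3.1]
finger_gap: 59.8
```

Run:
```python
from tr import *
p,d,c=snap('wrist','w26'); mt('w26'); hs()
p,d,c=snap('scene','s26'); cv2.imwrite('pics/s26c.png',cv2.resize(p[140:240,180:310,::-1],None,fx=6,fy=6,interpolation=cv2.INTER_CUBIC)[:600])
```

```text
n 7180 x [-15.3   1.9  13.5] h [10.7 22.9 32.1]
 line n 6719 dir angle below horiz 45.4 mid [ 2.7 22.3] ext [-14.1  15.8] dist from grip 19.6
 line n 336 dir angle below horiz -49.2 mid [-11.5  28. ] ext [-19.    4.5] dist from grip 28.9
stand xyz 41.0 -0.3 120.4 yaw -16.43 F [ 0.4  1.4 -3.1] gap 59.6 t 29.4
```

View pics/s26c.png

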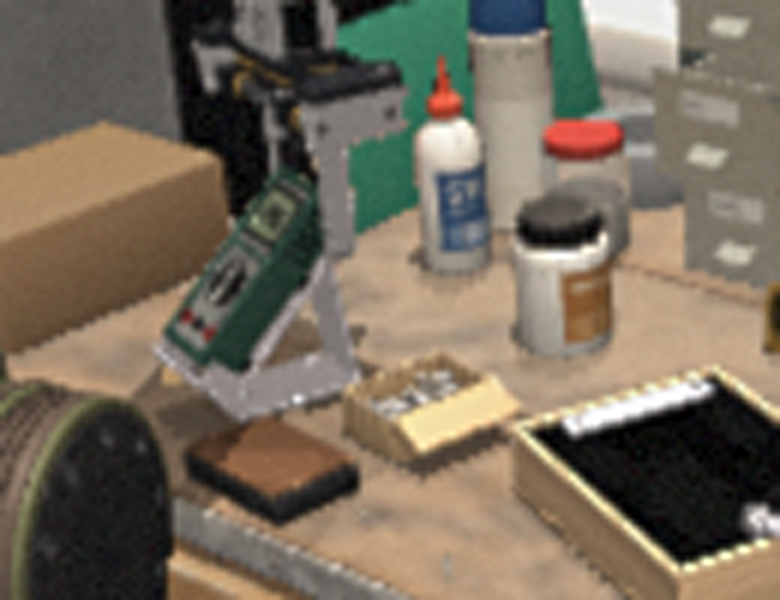

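Request:
carry_out(
  deltas=[
    [[0, 0, 0.2], 0, 0.5],
    [[0, 0, 0.2], 0, 0.5],
    [[0, 0, 0.2], 0, 0.5],
    [[0, 0, 0.15], 0, 0.5],
    [[0, 0, 0], 0, 0.5],
  ],
)

```text
clock: 29.87
eef_pos: [516.0, 294.1, 112.8]
eef_rot: [3.141, 0.0, -0.287]
wrist_force: [-0.2, 0.7, -3.3]
finger_gap: 60.0
```

Request:
carry_out(
  deltas=[
    [[0, 0, 0.1], 0, 0.5],
    [[0, 0, 0.1], 0, 0.5],
    [[0, 0, 0], 0, 0.5],
  ],
)

```text
clock: 30.12
eef_pos: [516.1, 294.1, 111.1]
eef_rot: [3.141, 0.0, -0.287]
wrist_force: [0.5, 0.7, -3.0]
finger_gap: 60.0
```

Request:
carry_out(
  deltas=[
    [[0, 0, 0.1], 0, 0.5],
    [[0, 0, 0.05], 0, 0.5],
    [[0, 0, 0], 0, 0.5],
  ],
)

```text
clock: 30.37
eef_pos: [516.2, 294.2, 109.6]
eef_rot: [3.141, 0.0, -0.287]
wrist_force: [-1.0, 0.3, -2.8]
finger_gap: 60.2
```

Request:
carry_out(
  deltas=[
    [[0, 0, 0.1], 0, 0.5],
    [[0, 0, 0], 0, 0.5],
  ],
)

```text
clock: 30.53
eef_pos: [516.4, 294.2, 108.8]
eef_rot: [-3.141, -0.001, -0.287]
wrist_force: [1.4, -1.1, -1.2]
finger_gap: 59.8
```

Request:
carry_out(
  deltas=[
    [[0, 0, 0.1], 0, 0.5],
    [[0, 0, 0], 0, 0.5],
  ],
)

```text
clock: 30.7
eef_pos: [516.5, 294.2, 108.7]
eef_rot: [-3.141, -0.001, -0.287]
wrist_force: [-1.7, -2.8, 6.8]
finger_gap: 60.0
```

Run:
```python
from tr import *
p,d,c=snap('wrist','w27'); mt('w27'); hs()
cv2.imwrite('pics/w27c.png',cv2.resize(p[120:400,200:440,::-1],None,fx=2.1,fy=2.1))
p,d,c=snap('scene','s27'); cv2.imwrite('pics/s27c.png',cv2.resize(p[150:230,185:285,::-1],None,fx=7.5,fy=7.5,interpolation=cv2.INTER_CUBIC)[:600])
```

```text
n 7179 x [-15.2   2.1  13.6] h [11.1 23.6 32.7]
 line n 6699 dir angle below horiz 45.4 mid [ 2.8 23. ] ext [-14.1  15.9] dist from grip 20.2
 line n 339 dir angle below horiz -49.5 mid [-11.3  28.7] ext [-18.    4.4] dist from grip 29.2
stand xyz 41.3 -0.2 108.7 yaw -16.43 F [-1.7 -2.6  6.9] gap 60.0 t 30.75
```

View pics/s27c.png

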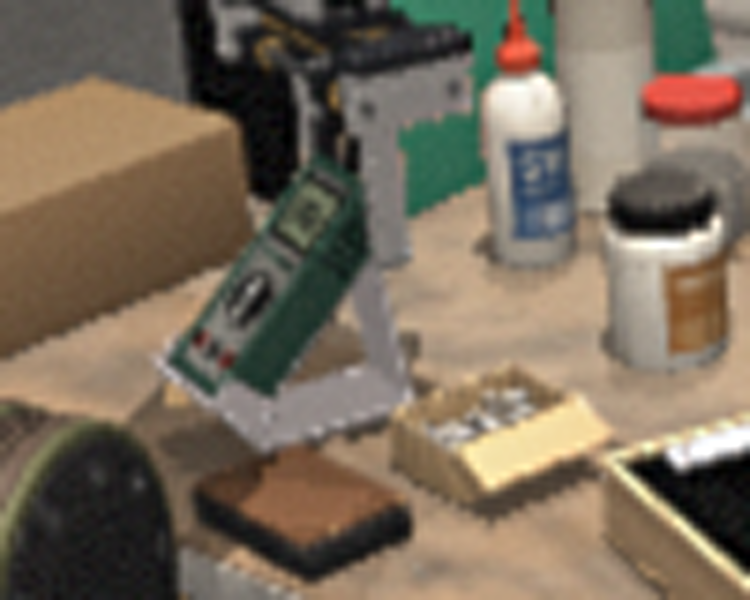

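View pics/w27c.png

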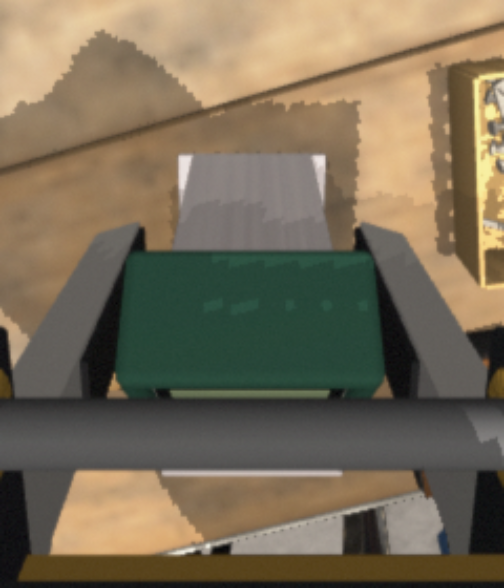

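Request:
carry_out(
  deltas=[
    [[0, 0, 0], 0, 0.5],
    [[0, 0, 0], 0, 0.5],
    [[0, 0, 0], 0, 0.5],
  ],
  grip_force=8,
)

```text
clock: 31.05
eef_pos: [516.5, 294.2, 108.7]
eef_rot: [-3.141, -0.001, -0.287]
wrist_force: [-1.8, -2.1, 6.5]
finger_gap: 60.3
```

Request:
carry_out(
  deltas=[
    [[0, 0, 0], 0, 0.5],
    [[0, 0, 0], 0, 0.5],
    [[0, 0, 0], 0, 0.5],
    [[0, 0, 0], 0, 0.5],
  ],
  grip_force=4,
)

```text
clock: 31.38
eef_pos: [516.5, 294.2, 108.7]
eef_rot: [-3.141, -0.001, -0.287]
wrist_force: [-1.2, -1.0, 6.0]
finger_gap: 60.0
```

Run:
```python
from tr import *
p,d,c=snap('wrist','w28'); mt('w28'); hs()
```

```text
n 7185 x [-14.6   2.1  13.6] h [11.1 23.6 32.7]
 line n 6703 dir angle below horiz 45.6 mid [ 2.9 22.9] ext [-14.2  15.8] dist from grip 20.1
 line n 361 dir angle below horiz -49.1 mid [-11.  29.] ext [-17.6   4. ] dist from grip 29.3
stand xyz 41.4 -0.2 108.7 yaw -16.43 F [-0.9 -2.2  5.7] gap 59.9 t 31.4333
```

Request:
carry_out(
  deltas=[
    [[0, 0, -0.05], 0, 0.5],
    [[0, 0, 0], 0, 0.6],
    [[0, 0, 0], 0, 0.66],
    [[0, 0, 0], 0, 0.7],
    [[0, 0, 0], 0, 0.76],
    [[0, 0, 0], 0, 0.8],
    [[0, 0, 0], 0, 0.8],
  ],
)

```text
clock: 32.02
eef_pos: [516.1, 294.2, 108.1]
eef_rot: [3.142, 0.0, -0.287]
wrist_force: [-0.2, -0.2, 0.2]
finger_gap: 75.2
```

Run:
```python
from tr import *
p,d,c=snap('wrist','w29'); mt('w29'); hs()
cv2.imwrite('pics/w29c.png',cv2.resize(p[120:400,200:440,::-1],None,fx=2.1,fy=2.1))
p,d,c=snap('scene','s29'); cv2.imwrite('pics/s29c.png',cv2.resize(p[150:230,185:285,::-1],None,fx=7.5,fy=7.5,interpolation=cv2.INTER_CUBIC)[:600])
```

```text
n 7217 x [-14.4   2.5  13.9] h [11.9 24.2 33.3]
 line n 6781 dir angle below horiz 45.4 mid [ 3.2 23.5] ext [-14.1  15.8] dist from grip 20.9
 line n 328 dir angle below horiz -49.7 mid [-10.9  29.4] ext [-18.    6.4] dist from grip 29.2
stand xyz 41.0 -0.3 108.1 yaw -16.43 F [ 0.  -0.7 -0.1] gap 75.1 t 32.0667
```

View pics/s29c.png

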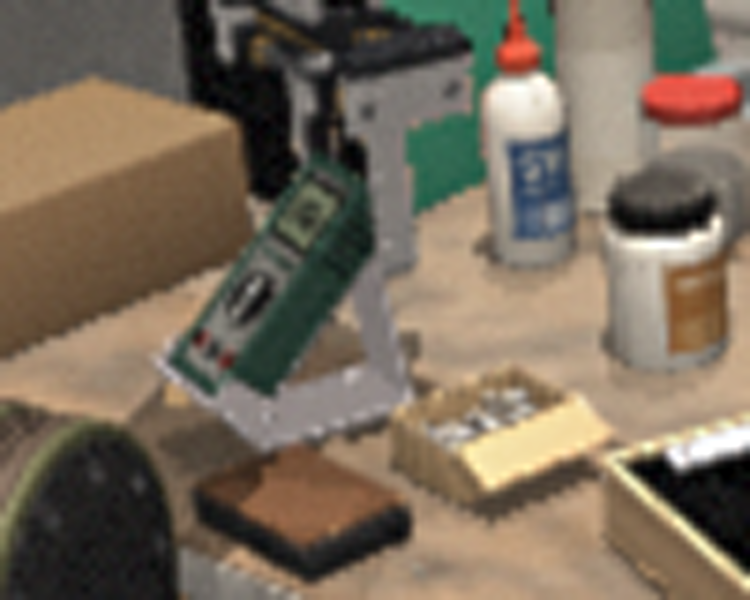

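View pics/w29c.png

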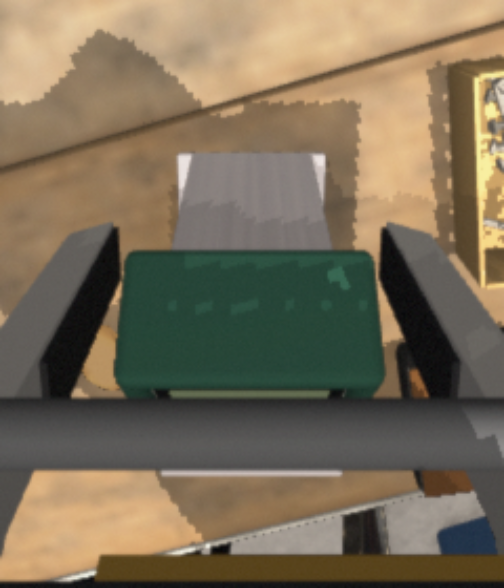

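Request:
carry_out(
  deltas=[
    [[0, 0, -0.3], 0, 0.85],
    [[0, 0, -0.8], 0, 0.85],
    [[0, 0, -1.5], 0, 0.85],
    [[0, 0, -2.5], 0, 0.85],
    [[0, 0, -2.5], 0, 0.85],
    [[0, 0, -2.5], 0, 0.85],
    [[0, 0, -2.5], 0, 0.85],
    [[0, 2, -2], 0, 0.85],
    [[0, 3, -1], 0, 0.85],
    [[0, 3, 0], 0, 0.85],
    [[0, 3, 0], 0, 0.85],
    [[0, 3, 0], 0, 0.85],
    [[0, 3, 0], 0, 0.85],
    [[0, 3, 0], 0, 0.85],
    [[0, 3, 0], 0, 0.85],
    [[0, 2, 0], 0, 0.85],
    [[0, 0, 0], 0, 0.85],
  ],
)

```text
clock: 33.53
eef_pos: [444.7, 51.9, 265.3]
eef_rot: [3.142, -0.001, -0.289]
wrist_force: [0.1, -0.1, 0.7]
finger_gap: 79.6
```

Run:
```python
from tr import *
p,d,c=snap('top','t30'); cv2.imwrite('pics/t30c.png',cv2.resize(p[195:275,150:270,::-1],None,fx=6,fy=6,interpolation=cv2.INTER_CUBIC)[:600])
P=cloud(d,c); hsv=cv2.cvtColor(p,cv2.COLOR_RGB2HSV)
c2,sn=np.cos(ST[2]),np.sin(ST[2]); q=P-[ST[0],ST[1]-2.9,0]
L=np.stack([q[...,0]*c2+q[...,1]*sn,-q[...,0]*sn+q[...,1]*c2,q[...,2]],-1)
m=(hsv[...,0]>65)&(hsv[...,0]<95)&(hsv[...,1]>60); m[:,:150]=0;m[:,230:]=0;m[:200]=0;m[275:]=0
l=L[m]; s=2**-.5; a=(l[:,0]+43)*s+(l[:,2]-18)*s; b=-(l[:,0]+43)*s+(l[:,2]-18)*s
print(len(l),'a',np.percentile(a,[2,50,98]),'b',np.percentile(b,[2,50,90,98]),'y',np.percentile(l[:,1],[2,50,98]))
p,d,c=snap('scene','s30'); cv2.imwrite('pics/s30c.png',cv2.resize(p[150:230,185:285,::-1],None,fx=7.5,fy=7.5,interpolation=cv2.INTER_CUBIC)[:600])
cv2.imwrite('pics/s30b.png',cv2.resize(p[150:320,180:430,::-1],None,fx=3.2,fy=3.2))
p,d,c=snap('wrist','w30'); hs()
```

```text
128 a [  4.33474036 139.12288151 142.96468454] b [ 6.34561163 29.73662428 33.04942656 34.20757889] y [-27.971446    -5.38100821  28.80871671]
stand xyz 40.5 -250.0 264.8 yaw -16.45 F [-0.5 -0.   0.2] gap 80.0 t 33.6833
```

View pics/t30c.png

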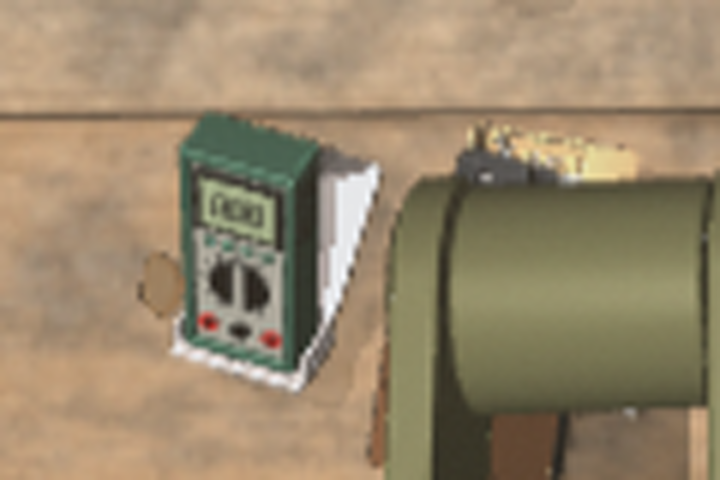

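View pics/s30c.png

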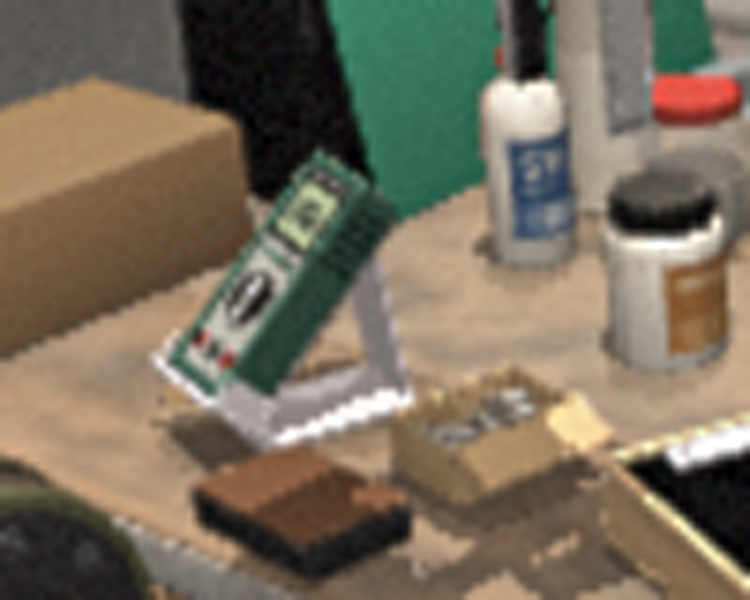

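View pics/w30.png

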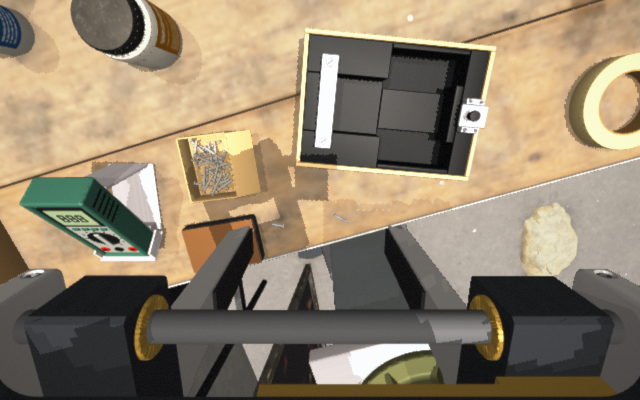

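View pics/s30b.png

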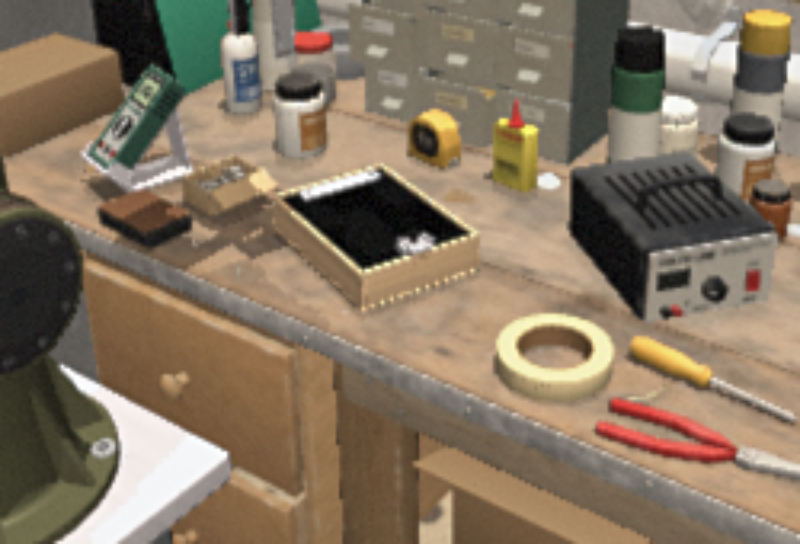

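Run:
```python
from tr import *
s=2**-.5
p,d,c=load('w30'); P=cloud(d,c); P[...,2]-=2.4
c2,sn=np.cos(ST[2]),np.sin(ST[2]); q=P-[ST[0],ST[1]-0.8,0]
L=np.stack([q[...,0]*c2+q[...,1]*sn,-q[...,0]*sn+q[...,1]*c2,q[...,2]],-1)
a=(L[...,0]+43)*s+(L[...,2]-18)*s; b=-(L[...,0]+43)*s+(L[...,2]-18)*s
m=(L[...,2]>20)&(abs(L[...,1])<45)&(a<160)&(a>-10)&(b>5)&(b<50); m[270:]=0
m[:,200:]=0
A,B,Y=a[m],b[m],L[...,1][m]
print(m.sum(),np.percentile(A,[1,50,99]),np.percentile(B,[1,50,99]),np.percentile(Y,[1,99]))
f=m&(abs(b-32)<4)&(a>25)&(a<135); M=np.c_[a[f],L[...,1][f],np.ones(f.sum())]
k,*_=np.linalg.lstsq(M,b[f],rcond=None); print('face plane slope a,y deg',np.degrees(k[:2]),'b0',k[2], 'b at a=70',k[0]*70+k[2],f.sum())
e=m&(abs(a-140)<4)&(b<28); M=np.c_[b[e],L[...,1][e],np.ones(e.sum())]
k,*_=np.linalg.lstsq(M,a[e],rcond=None); print('end plane',np.degrees(k[:2]),k[2],'a at b16',k[0]*16+k[2],e.sum())
cv2.imwrite('pics/w30c.png',cv2.resize(p[150:290,5:185,::-1],None,fx=4.2,fy=4.2,interpolation=cv2.INTER_CUBIC)[:600])
```

```text
6585 [ -0.97980606  99.16994497 140.93779742] [ 5.53877598 29.33982241 37.03651145] [-35.78017818  29.89553523]
face plane slope a,y deg [-0.24997205  0.13758624] b0 31.03605783855148 b at a=70 30.730659368504625 2498
end plane [1.04080388 0.5309631 ] 139.47662553266812 a at b16 139.76727280674018 1320
```

View pics/w30c.png

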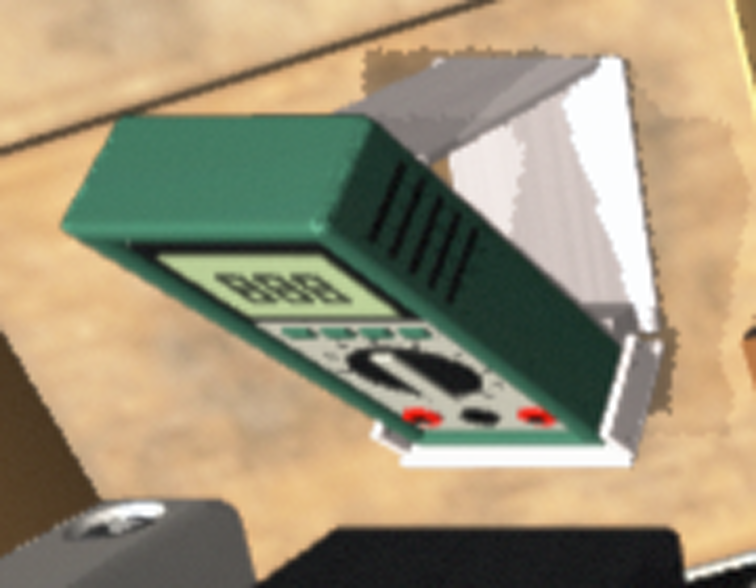

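Run:
```python
from tr import *
p,d,c=load('w30')
for x in(-75,-90,-95): print(x,proj(tw([(x,0,66)],POSE),c))
cv2.imwrite('pics/w30k.png',cv2.resize(p[80:150,430:510,::-1],None,fx=7,fy=7,interpolation=cv2.INTER_CUBIC))
```

```text
-75 [[456.74575329 112.68552528]]
-90 [[470.3148025  113.84799815]]
-95 [[474.83220363 114.23500804]]
```

View pics/w30k.png

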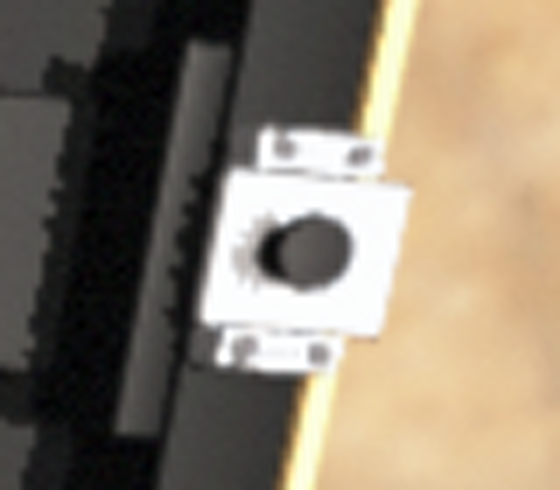

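Run:
```python
from h import *
print(workorder.sign_off())
```

```text
the job is handed in; nothing more can be done
None
```

The multimeter is in the stand: sockets on the ledge between the ears, back against the slope, display to the front. I signed off with about 34 of the 70 s used.

**How it went**
- **Catch:** I pushed it back to its stop, where the force rose to about 15 N. The last picture shows the knob at x = -95 mm, fully back.
- **Removal:** I raised the display end first, drew the meter back from under the strip at about 26°, and lifted it clear. Wrist-force readings stayed within about 5 N throughout.
- **Turning over:** the tool can only point straight down, so I turned the meter by letting it swing in the fingers and tipping its end on bare bench. It slid towards the edge of the pads on the first try. I stood it on its socket end, regripped it centrally and tipped it to 45°.
- **Placing:** I lowered it into the stand until it pressed with about 7 N, then released it gently.

**Last checks**
- **Seating:** the face is parallel to the slope within about 0.3°. The display end measured 139.8 mm up from the ledge (140 expected) and the face 31 mm off the back (32 expected).
- **Still in place:** it had not shifted after release, and the arm was clear and touching nothing.
- **Bystanders:** they look unmoved in the final pictures. I judged that by eye and did not measure it.
- **Disagreement:** the top camera disagreed with the wrist camera by about 3 mm in y. I went by the wrist camera, which matched where the fingers made contact.

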